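# Pack the guest soaps and stand the closed tub on its tile

## Robot

A 6-joint arm with a two-finger parallel gripper is mounted at the origin on the work surface. World frame = base frame: x ahead of the robot, y to its left, z up, the work surface at z = 0. Lengths are in m, angles in degrees, forces in N, time in s.
With the tool pointing down it reaches from about 0.4 to 0.825 m from the base axis. Payload 7 kg.
Tool frame: the origin (TCP) lies on the mounting face of the last link; the fingertips stand 178 mm ahead of it and the grasp point (between the pads) lies 159 mm ahead of it (ctrl.tip_extent is the distance from the TCP to the fingertips, in m); z points along the fingers, y is the direction in which the jaws open and shut (so a half turn about z gives the same grasp; the last joint's range is limited). The gripper opens to 88 mm and grips with 3 to 60 N. Pads are 19 mm wide; open, the fingers measure 130 mm over their backs; the gripper's body (78 mm by 193 mm) begins 47 mm behind the grasp point.
Start: joints at [90.361, 20.546, 0.682, 0, -70.136, -16.507], TCP at [0.188, 0.648, 0.405] pointing down, gripper open.
Joint ranges: [-176.03, 176.03], [-82.01, 121.73], [-58.28, 71.71], [-173.87, 95.51], [-174.79, -0.11], [-173.66, 173.66]. Speed limits (degrees/s): [136.94, 136.94, 172.46, 180, 180, 180].

## Interface

Orientations are given as [roll, pitch, yaw] about the fixed x, y, z axes, in that order (R = Rz(yaw) Ry(pitch) Rx(roll)).
In Python, from plant import ctrl gives the robot as it stands. The module is installed in compiled form; this text tells all that it offers.
- The arm moves only by the tool carry_out, never from a script. Its argument "moves" is text: rows parted by semicolons, each of 7 numbers parted by spaces: the finger opening in m, from 0 to 0.0876, then the shift along the tool's x, y, z in m, then the turn, a rotation vector about the tool's x, y, z in rad. A call has 1 to 20 rows; each row is the pose to reach, as a shift and turn from the pose commanded when the call began, along the tool's axes at that moment; what a row does not reach only later rows make up. A row lasts 1/10 s, in which the tool goes at most 50 mm and 8.59 degrees, less where a joint would pass 70% of its speed; a pose out of reach is approached as far as the arm can. A call with a gripper value outside its range is refused whole. The fingers move at their own pace and stop on an object; the grip force is fixed at half the most. Time passes only in rows, so rows that repeat a pose let the fingers close. It gives the time, the measured TCP pose, the force and the opening at its end, in the units of the state.
- ctrl.get_obs(): the state, without advancing time (a new reading comes with each control period).
- ctrl.snapshot(name): name is "scene" or "top"; returns a dict with "image" (384x512x3 uint8, red, green, blue), "K" (3x3 intrinsics, pixels), "R" (3x3) and "t" (3): a world point X has camera coordinates R X + t. Camera axes: x right, y down, z forward; pixel columns grow to the right and rows downward; lengths in m; the calibration is good to about 2 mm. A picture is of the moment at which its call begins. There is no depth.
- ctrl.close_job(): hands the job in, once; it reports no verdict.
Trained networks look in a picture, given as the dict that the camera call returned (one of the last four; its "shot" number tells which), for a name from the list of things; names that differ only in an ending like _2 or _b are one class to them, and where a whole thing is asked for, a point or a joint stands for the part that bears it (a point fixed in the world has none). Each returns a list of dicts, best first, with "confidence" (0 to 1); they miss things now and then, are a little off and sometimes report something else, mostly with a low value. They report only what shows in the picture. A call takes as long as a camera call. They do not tell look-alikes from the thing itself.
- ctrl.recognise(picture, label): "extent" ([left, top, right, bottom] in pixels, round what is visible of it).
- ctrl.trace(picture, label): "region" (384x512 bool, what is visible of it) and "extent" ([left, top, right, bottom] in pixels, round what is visible of it).
- ctrl.mark_of(picture, label): "at" ([row, column] in pixels: a listed point, or the origin of a listed thing).
The state is a dict: "clock": time; "joint_pos": joint angles; "qvel": joint speeds; "tau": joint torques, N m; "tool_pos": TCP position; "orientation": TCP orientation; "force": force on the tool from outside, world axes, zero at the start; "moment": the same for the moment, N m; "opening": finger opening in m.
Only numpy, scipy, OpenCV 4.12 (cv2) and the standard library are available. Lean on these libraries where they do the work, as an engineer would, in place of code of your own. Each camera call takes 0.05 s, during which the arm holds its last target.

## Task

Put away the guest soaps: load every bar that is lying out into the open plastic tub, then snap the tub's lid down firmly until both end clips have caught and it sits flush. The closed tub belongs on the dark wooden stand on the grey stone tile: the stand goes flat on the middle of the tile, lined up with it, then the tub on top, centred and lined up with the stand. Leave the green cup and the white jar where they are.

Things in the scene. Friction and masses are not known exactly. Their poses are not given: they have to be found in the camera images.
- tub: open-topped oblong tub of off-white plastic, loose, 130 to 210 g; outside 84 x 120 mm (x, y), 46 mm high; walls and floor 4 mm thick, 42 mm deep inside. Origin at the centre of its underside; y along the 120 mm. Too wide to grip across; moved by the handle of the snapped-on lid.
- tub_rim (a point): centre of the tub's mouth, level with its rim, 46 mm above its underside. Each short end of the tub carries a small outside bead (3 mm proud, 39 mm up) that the lid's clips snap under.
- lid_handle (a point): centre of the upright bar handle of the tub's lid; handle 14 mm thick (x), 60 mm long (y), 26 mm high, in the middle of the lid's plate. Off-white plastic, about 110 g, loose, lying right way up on the shelf at the start. This point is 13 mm above the plate's top and 34 mm above the lower edge of the lid's skirt. Fully on, it is 63 mm above the tub's underside.
- lid_under (a point): centre of the underside of the lid's plate (96 x 130 x 4 mm), 17 mm below the handle point; rests on the tub's rim when the lid is fully on. Round it a flared skirt 17 mm deep (about 106 x 140 mm over all) goes over the outside of the tub: clearance a side 4 mm in x and 3 mm in y, 3.5 mm more at its flared lower edge. Lid's y along the tub's y, either way round.
- lid_clip (a point): inner bead of the sprung clip at the lid's +y end (another at -y), 13 mm below the plate's underside. The clips ride onto the tub's beads when the lid is still 11 mm too high; pressing straight down on the handle with some 10 N (18 N is safe) snaps both under. They then hold against about 10 N of lift: carry the full tub (under 0.5 kg) gently by the handle.
- stand_center (a point): dark wooden block stand, loose, 60 x 110 x 18 mm (x, y, z), about 110 g, a solid flat block with fine grooves on top, lying flat on the shelf at the start. This point is its centre, 9 mm above its underside; y along the 110 mm.
- tile_top (a point): grey stone tile, fixed, 110 x 140 mm (x, y) and 5 mm thick, lying on the shelf. This point is the centre of its top face; y along the 140 mm.
- soap1_center (a point): bar of white guest soap, a plain rounded block 36 x 24 x 18 mm (x, y, z), about 30 g, lying flat on the shelf at the start; may be absent. This point is its centre, 9 mm above its underside; x along the 36 mm.
- soap2_center (a point): bar of white guest soap, a plain rounded block 36 x 24 x 18 mm (x, y, z), about 30 g, lying flat on the shelf at the start; may be absent. This point is its centre, 9 mm above its underside; x along the 36 mm.
- soap3_center (a point): bar of white guest soap, a plain rounded block 36 x 24 x 18 mm (x, y, z), about 30 g, lying flat on the shelf at the start; may be absent. This point is its centre, 9 mm above its underside; x along the 36 mm.
- soap4_center (a point): bar of white guest soap, a plain rounded block 36 x 24 x 18 mm (x, y, z), about 30 g, lying flat on the shelf at the start; may be absent. This point is its centre, 9 mm above its underside; x along the 36 mm.
- soap5_center (a point): bar of white guest soap, a plain rounded block 36 x 24 x 18 mm (x, y, z), about 30 g, lying flat on the shelf at the start; may be absent. This point is its centre, 9 mm above its underside; x along the 36 mm.
- cup: bystander: green ceramic cup, 76 mm across, 88 mm tall, upright; origin at the centre of its underside
- jar: bystander: closed white plastic jar, 72 mm across, 85 mm tall, upright; origin at the centre of its underside
Things that resemble listed ones, but are neither listed nor needed, are in the scene too. Leave any pink look-alike of the part that bears soap1_center alone. What is shaped like the tub but pink is not meant.

How it is judged (in metres and radians):
On the way, in this order (a step that is already met when the one before it is completed fails the run):
1. all the soaps lie in the tub (x of soap1_center in the frame of tub between -0.041 and 0.041 m and y of soap1_center in the frame of tub between -0.059 and 0.059 m and z of soap1_center in the frame of tub between 0.004 and 0.044 m and x of soap2_center in the frame of tub between -0.041 and 0.041 m and y of soap2_center in the frame of tub between -0.059 and 0.059 m and z of soap2_center in the frame of tub between 0.004 and 0.044 m and x of soap3_center in the frame of tub between -0.041 and 0.041 m and y of soap3_center in the frame of tub between -0.059 and 0.059 m and z of soap3_center in the frame of tub between 0.004 and 0.044 m and x of soap4_center in the frame of tub between -0.041 and 0.041 m and y of soap4_center in the frame of tub between -0.059 and 0.059 m and z of soap4_center in the frame of tub between 0.004 and 0.044 m and x of soap5_center in the frame of tub between -0.041 and 0.041 m and y of soap5_center in the frame of tub between -0.059 and 0.059 m and z of soap5_center in the frame of tub between 0.004 and 0.044 m), for 0.2 s.
2. the lid is snapped fully onto the tub, with the soaps inside (all of step 1 and z of lid_handle in the frame of tub between 0.058 and 0.0665 m and x of lid_handle in the frame of tub between -0.007 and 0.007 m and y of lid_handle in the frame of tub between -0.007 and 0.007 m and angle between the z axis of lid_handle and the z axis of tub, either way round below 0.06 rad), for 0.2 s.
At the end, for the whole second after the job is handed in: Soaps in the tub; lid fully on (handle point under 66.5 mm above tub underside, within 7 mm of centre, 0.06 rad of level with it); stand flat on tile, within 16 mm of centre and 0.22 rad; tub upright on stand, within 14 mm of centre and 0.22 rad, at rest (all of step 2 and horizontal distance between stand_center and tile_top below 0.016 m and z of stand_center in the frame of tile_top between 0.006 and 0.012 m and angle between the y axis of stand_center and the y axis of tile_top, either way round below 0.22 rad and horizontal distance between tub and stand_center below 0.014 m and z of tub in the frame of stand_center between 0.006 and 0.0125 m and angle between the y axis of tub and the y axis of stand_center, either way round below 0.22 rad and angle between tub's own z axis and vertical below 0.06 rad and linear speed of tub below 0.01 m/s); the robot touches nothing.
It fails at once if the cup is shifted more than 4 cm or tipped (distance of cup from where it was at the start of the episode above 0.04 m or angle between cup's own z axis and vertical above 0.5 rad).
It fails at once if the jar is shifted more than 4 cm or tipped (distance of jar from where it was at the start of the episode above 0.04 m or angle between jar's own z axis and vertical above 0.5 rad).
Of soap1, soap2, soap3, soap4, soap5 only 3 to 5 are there at a start; the rules pass over those that are not, and their reading is None.
At some moment in a run one of soap1, soap2, soap3, soap4, soap5, stand may be knocked a few centimetres aside while the robot is not near it.
Once in a run the grip may slacken for a moment while it holds something.
It also fails if it takes over 210 s, if anything falls off the work surface, if the arm or the gripper's body presses on something with over 40 N, if the wrist force passes 120 N, or if a joint passes its speed limit or range.

## Working session

There is one attempt and no reset: what is moved stays moved. The work goes in short steps, Python scripts to look and compute and a tool call to move; the robot and the scene stay as the last step left them, time stands still between calls to the robot, and variables do not carry over. Pictures are saved under pics/ and viewed, and the job is handed in when it is done.

Besides the shell and the picture viewer there is one more tool, called as name(argument=value, ...) on one line, values as JSON. carry_out: Moves the arm, as the interface text tells. Its arguments: {"type":"object","properties":{"moves":{"type":"string"}},"required":["moves"]}

```bash
mkdir -p pics; cat > h.py <<'E'
import numpy as np, cv2
from plant import ctrl
def save(p,name,crop=None,s=1):
    im=p["image"][:,:,::-1]
    if crop: l,t,r,b=crop; im=im[t:b,l:r]
    im=cv2.resize(im,None,fx=s,fy=s,interpolation=cv2.INTER_CUBIC)
    cv2.imwrite("pics/"+name,im)
def ray(p,uv):
    K,R,t=map(np.array,(p["K"],p["R"],p["t"]))
    d=R.T@np.linalg.solve(K,[uv[0],uv[1],1]); return -R.T@t,d
def onz(p,uv,z):
    c,d=ray(p,uv); return c+d*(z-c[2])/d[2]
def proj(p,X):
    q=np.array(p["K"])@(np.array(p["R"])@np.array(X)+np.array(p["t"])); return q[:2]/q[2]
def tri(p1,u1,p2,u2):
    A=[];b=[]
    for p,u in((p1,u1),(p2,u2)):
        c,d=ray(p,u); d=d/np.linalg.norm(d); M=np.eye(3)-np.outer(d,d); A.append(M);b.append(M@c)
    return np.linalg.lstsq(np.vstack(A),np.hstack(b),rcond=None)[0]
E
python3 - <<'E'
from h import *
o=ctrl.get_obs(); print(o, ctrl.tip_extent)
for n in("scene","top"):
    p=ctrl.snapshot(n); save(p,n+"0.png",s=1.5); print(n,p["K"],p["R"],p["t"])
    for l in["tub","lid_handle","stand_center","tile_top","soap1_center","cup","jar"]:
        print(l,[(d["extent"],round(d["confidence"],2)) for d in ctrl.recognise(p,l)])
        print('  mark',[(np.round(d["at"],1).tolist(),round(d["confidence"],2)) for d in ctrl.mark_of(p,l)])
E
```

```text
{'clock': 0.0, 'joint_pos': array([ 9.03593447e+01,  2.05911981e+01,  6.34177716e-01, -1.98227795e-02,
       -7.01353529e+01, -1.65061570e+01]), 'qvel': array([-0.04431148, -0.00720263,  0.01511195, -0.00267064, -0.05848281,
        0.077419  ]), 'tau': array([ 3.00504162e-04, -5.82720780e+01,  2.93054241e+01,  6.99713320e+00,
        6.78488650e-03, -1.61648632e-04]), 'tool_pos': array([0.18767339, 0.64818653, 0.40372912]), 'orientation': array([ 1.79906139e+02, -8.38070861e-03, -1.61535562e+01]), 'force': array([ 0.63615604,  0.03366173, -0.11582075]), 'moment': array([-0.01335846,  0.01513217, -0.01097   ]), 'opening': 0.08758107009721677} 0.1781
scene [[349.77405518   0.         254.43419865]
 [  0.         349.77405518 191.5551049 ]
 [  0.           0.           1.        ]] [[-0.48797295  0.87285724  0.00162653]
 [ 0.55824576  0.31352007 -0.76815808]
 [-0.67100229 -0.37393236 -0.64025817]] [ 0.2369114  -0.22529664  1.26779943]
tub [([200.7, 134.9, 246.4, 166.3], 0.9), ([160.0, 156.6, 211.7, 193.8], 0.83), ([72.5, 181.2, 132.0, 223.9], 0.62)]
  mark [([209.4, 104.6], 0.84), ([1
[... 1201 characters left out ...]
], 0.72)]
  mark [([274.3, 332.8], 0.97), ([212.6, 339.1], 0.91), ([145.4, 372.0], 0.75)]
lid_handle [([219.8, 207.6, 272.4, 252.1], 0.59)]
  mark [([223.1, 246.2], 0.76), ([230.1, 247.8], 0.28)]
stand_center [([294.7, 139.3, 335.9, 170.4], 0.58)]
  mark [([153.5, 316.7], 0.9), ([216.4, 405.8], 0.57)]
tile_top [([140.8, 204.7, 194.0, 246.9], 0.97)]
  mark [([227.2, 170.4], 0.72)]
soap1_center [([258.1, 128.8, 269.7, 143.5], 0.5), ([250.0, 158.1, 259.1, 171.5], 0.45)]
  mark [([163.6, 253.2], 0.65), ([135.8, 262.0], 0.63), ([183.9, 275.6], 0.58)]
cup [([396.6, 201.2, 428.3, 231.3], 0.89)]
  mark [([215.1, 403.5], 0.78)]
jar [([79.3, 198.6, 115.2, 224.2], 0.78)]
  mark [([210.7, 105.6], 0.85)]
```

View pics/scene0.png

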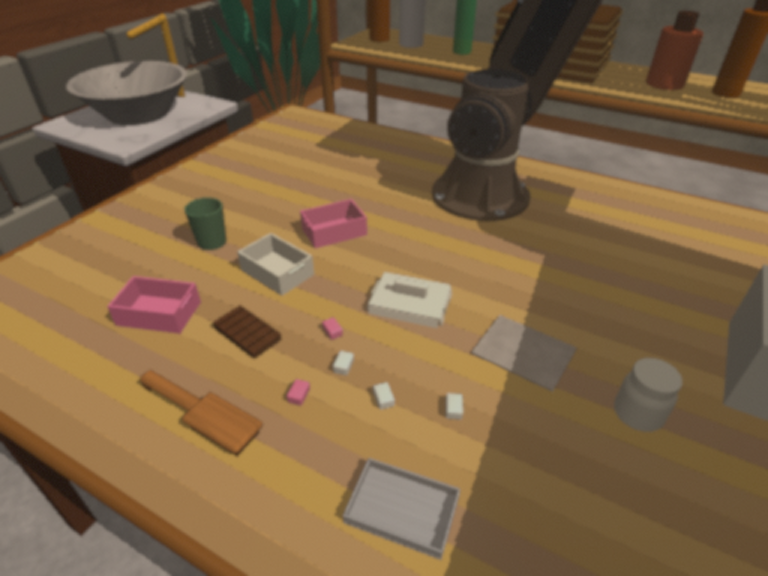

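View pics/top0.png

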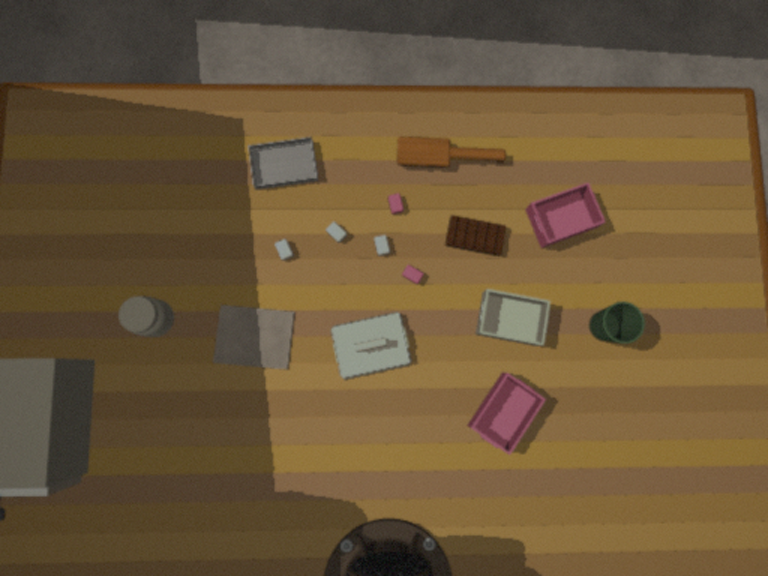

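The scene view shows the base at top; the off-white tub is at (183,175), the lid at (272,199), the stand at (165,221), the tile at (349,235), and white soaps at (229,242), (256,264) and (303,270), in original pixels.

Choices, in top-view pixels:
- **Tub:** candidates are the off-white one at (342,212) and the pink ones at (377,143) and (338,275). I take the off-white.
- **Soaps:** the white ones at (190,166), (224,155) and (255,163) are meant. The pink ones at (264,135) and (275,183) are not.
- **Stand:** the dark grooved block at (317,157) is meant, not the orange paddle or the grey tray.

Next I confirm these in a crop and measure.

```bash
cat > m.py <<'E'
from h import *
def rects(p,boxes):
    im=p["image"].astype(int); hsv=cv2.cvtColor(p["image"],cv2.COLOR_RGB2HSV)
    return hsv
E
python3 - <<'E'
from h import *
T=ctrl.snapshot("top");S=ctrl.snapshot("scene")
save(T,"top_crop.png",(170,110,380,260),3.7)
save(S,"scene_crop.png",(130,150,320,290),4)
import pickle; 
def box(q): return cv2.boxPoints(cv2.minAreaRect(q))
for n,lab in(("soap","soap1_center"),("tub","tub"),("lid","lid_handle"),("stand","stand_center"),("tile","tile_top"),("cup","cup"),("jar","jar")):
    for nm,p in(("top",T),("scene",S)):
        for d in ctrl.trace(p,lab):
            ys,xs=np.nonzero(d["region"]); 
            if len(xs)<5: continue
            col=p["image"][d["region"]].mean(0).astype(int)
            r=cv2.minAreaRect(np.c_[xs,ys].astype(np.float32))
            print(n,nm,round(d["confidence"],2),"c",round(xs.mean(),1),round(ys.mean(),1),"rect",np.round(r[0],1),np.round(r[1],1),round(r[2],1),"col",col)
    a=[d["at"][::-1] for d in ctrl.mark_of(T,lab)]; b=[d["at"][::-1] for d in ctrl.mark_of(S,lab)]
    for u in a:
        for v in b:
            X=tri(T,u,S,v); e=np.linalg.norm(proj(T,X)-u)+np.linalg.norm(proj(S,X)-v)
            if e<5: print("   tri",n,np.round(u),np.round(v),X.round(4),"err",e.round(1))
E
```

```text
soap top 0.59 c 274.2 182.8 rect [274.4 182.7] [11.2  8. ] 26.6 col [146  86 100]
soap top 0.42 c 263.1 135.2 rect [263.3 135.3] [13.3  8.7] 76.0 col [140  83  93]
soap scene 0.56 c 198.6 260.7 rect [198.4 260.7] [10.3 16.1] 26.6 col [184 102 116]
soap scene 0.43 c 221.3 218.5 rect [221.2 218.4] [13.4  9.8] 63.4 col [177 102 111]
   tri soap [275. 183.] [220. 221.] [ 0.5675 -0.0557 -0.0049] err 0.5
   tri soap [254. 163.] [229. 242.] [0.6247 0.0074 0.005 ] err 0.4
   tri soap [264. 136.] [200. 259.] [ 0.705  -0.0202  0.0113] err 0.8
tub top 0.85 c 336.8 275.2 rect [337. 275.] [35.5 47.1] 33.7 col [126  73  84]
tub top 0.84 c 341.4 211.6 rect [341.2 211.5] [47.  31.8] 10.5 col [126 127 108]
tub top 0.74 c 375.9 143.1 rect [376. 143.] [31.6 46.8] 68.2 col [123  70  81]
tub scene 0.83 c 222.5 148.3 rect [222.5 148.3] [28.4 43.7] 81.0 col [153  87  94]
tub scene 0.78 c 102.9 202.4 rect [102.1 202. ] [59.5 35.5] 7.1 col [153  83  95]
tub scene 0.76 c 183.9 175.4 rect [183.7 174.6] [49.8 33.2] 32.9 col [143 132 113]
   tri tub [343. 215.] [186. 184.] [ 0.4712 -0.251  -0.023 ] err 3.0
   tr
[... 836 characters left out ...]
[134 135 125]
tile scene 0.77 c 349.7 234.3 rect [349.  233.5] [61.3 32.5] 24.8 col [121 108  95]
tile scene 0.51 c 255.4 263.3 rect [255.3 263.3] [16.4 11.7] 71.6 col [176 171 151]
   tri tile [168. 226.] [353. 233.] [ 0.4423  0.2567 -0.0037] err 1.4
cup top 0.81 c 410.9 215.5 rect [410.5 214.5] [27. 37.] 90.0 col [48 57 40]
cup scene 0.69 c 137.7 147.7 rect [139.  147.7] [36.  25.8] 67.2 col [70 77 55]
   tri cup [402. 220.] [139. 162.] [ 0.4615 -0.4318 -0.0113] err 5.0
jar top 0.86 c 97.2 210.5 rect [ 97.  210.5] [27. 36.] 90.0 col [86 82 71]
jar scene 0.86 c 431.7 262.9 rect [431.7 262.6] [37.6 48.7] 26.6 col [105  98  85]
   tri jar [101. 212.] [428. 271.] [0.483  0.4391 0.0091] err 1.1
```

View pics/top_crop.png

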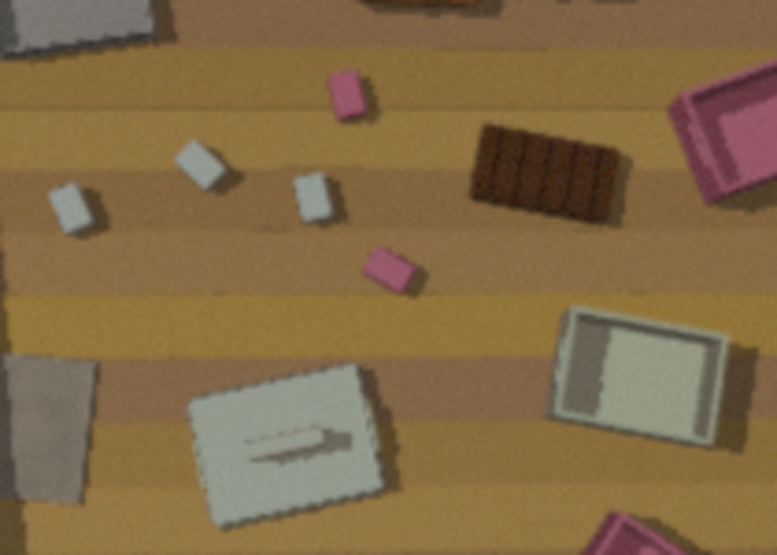

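View pics/scene_crop.png

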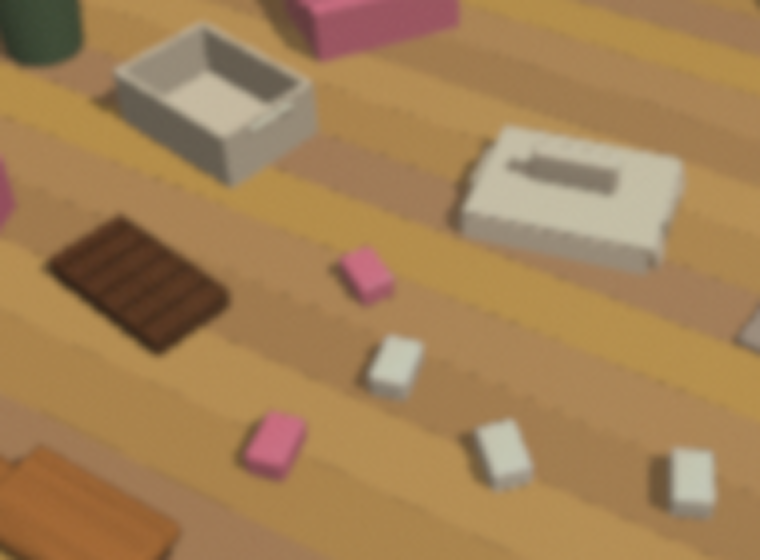

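The crops confirm three white bars at crop (70,208), (200,165) and (314,198), the off-white tub and the dark grooved stand. Now I fit box models in both views.

```bash
cat > fit.py <<'E'
from h import *
from scipy.optimize import minimize
DIM={"soap":[(36,24,0),(36,24,18)],"tub":[(84,120,0),(84,120,46)],"stand":[(60,110,0),(60,110,18)],
 "tile":[(110,140,-5),(110,140,0)],"lid":[(106,140,-34),(96,130,-17),(96,130,-13)]}
def corners(kind,x,y,z,yaw):
    P=[]
    for (a,b,h) in DIM[kind]:
        for s in(-1,1):
            for t in(-1,1): P.append((s*a/2e3,t*b/2e3,h/1e3))
    P=np.array(P); c,s=np.cos(yaw),np.sin(yaw)
    return np.c_[x+c*P[:,0]-s*P[:,1], y+s*P[:,0]+c*P[:,1], z+P[:,2]]
UP=8
def model(p,kind,q,win):
    C=np.array([proj(p,X) for X in corners(kind,*q)])
    l,t,r,b=win; m=np.zeros(((b-t)*UP,(r-l)*UP),np.float32)
    h=cv2.convexHull(((C-[l,t]+0.5)*UP).astype(np.float32))
    cv2.fillConvexPoly(m,np.round(h*16).astype(np.int32),1.0,shift=4)
    return cv2.resize(m,(r-l,b-t),interpolation=cv2.INTER_AREA)
def fit(views,kind,q0,freez=None):
    # views: list of (pic,mask)
    W=[]
    for p,m in views:
        ys,xs=np.nonzero(m); W.append((max(xs.min()-8,0),max(ys.min()-8,0),min(xs.max()+9,512),min(ys.max()+9,384)))
    def cost(v):
        q=(v[0],v[1],v[2] if freez is None else freez,v[3])
        s=0
        for (p,m),w in zip(views,W):
            M=m[w[1]:w[3],w[0]:w[2]].astype(np.float32)
            s+=np.abs(cv2.GaussianBlur(model(p,kind,q,w)-M,(0,0),0.7)).sum()/M.sum()
        return s
    best=None
    for dy in np.arange(0,180,15):
        v=[*q0[:3],np.deg2rad(dy)]; c=cost(v)
        if best is None or c<best[0]: best=(c,v)
    v=best[1]
    for k in range(3):
        s=np.array([v]*5,float); 
        for i,d in enumerate((.01,.01,.006,.2)): s[i+1,i]+=d/(k+1)
        r=minimize(cost,v,method="Nelder-Mead",options=dict(initial_simplex=s,maxiter=300,xatol=1e-5,fatol=1e-6)); v=r.x
    return v,r.fun
def white(p,win):
    im=p["image"]; hsv=cv2.cvtColor(im,cv2.COLOR_RGB2HSV); m=np.zeros(im.shape[:2],bool)
    l,t,r,b=win; sub=hsv[t:b,l:r]; m[t:b,l:r]=(sub[...,1]<75)&(sub[...,2]>85)
    n,lab,st,_=cv2.connectedComponentsWithStats(m.astype(np.uint8)); 
    return lab==1+np.argmax(st[1:,4]) if n>1 else m
def tr(p,label,near):
    for d in ctrl.trace(p,label):
        ys,xs=np.nonzero(d["region"])
        if len(xs)>20 and np.hypot(xs.mean()-near[0],ys.mean()-near[1])<12: return d["region"]
def rep(n,v,c): print(n,"xyz",np.round(v[:3],4),"yaw",round(np.rad2deg(v[3]),1),"cost",round(c,3))
E
cat > run1.py <<'E'
from fit import *
T=ctrl.snapshot("top");S=ctrl.snapshot("scene")
for i,(a,b) in enumerate([((190,166),(303,270)),((224.5,155),(256,263)),((255,163),(229,242))]):
    q=onz(T,a,.009); m1=white(T,[int(a[0]-12),int(a[1]-12),int(a[0]+12),int(a[1]+12)]); m2=white(S,[int(b[0]-14),int(b[1]-14),int(b[0]+14),int(b[1]+14)])
    print(m1.sum(),m2.sum())
    rep("soap%d"%i,*fit([(T,m1),(S,m2)],"soap",[q[0],q[1],0]))
for k,l,a,b,z in(("tub","tub",(341,211),(184,175),0),("stand","stand_center",(317,157),(164,220),0),("lid","lid_handle",(247,230),(273,199),.034),("tile","tile_top",(168,225),(349,234),.005)):
    q=onz(T,a,z); m1=tr(T,l,a); m2=tr(S,l,b)
    if m1 is None or m2 is None: print(k,"missed",m1 is None,m2 is None); 
    V=[(p,m) for p,m in((T,m1),(S,m2)) if m is not None]
    if V: rep(k,*fit(V,k,[q[0],q[1],z],None if len(V)>1 else z))
E
python3 run1.py
```

```text
113 194
soap0 xyz [ 6.168e-01  1.953e-01 -3.000e-04] yaw 23.0 cost 0.246
110 183
soap1 xyz [ 6.515e-01  9.530e-02 -4.000e-04] yaw 45.1 cost 0.293
114 167
soap2 xyz [0.6246 0.0066 0.0009] yaw 15.3 cost 0.25
tub xyz [ 0.479  -0.2408 -0.0033] yaw 169.1 cost 0.063
stand xyz [ 0.6425 -0.1767 -0.0038] yaw 168.2 cost 0.09
lid xyz [0.4305 0.0285 0.0313] yaw 12.3 cost 0.116
tile xyz [0.4484 0.2508 0.0016] yaw -5.5 cost 0.058
```

```bash
cat > pl.py <<'E'
import sys,numpy as np
from plant import ctrl
from scipy.spatial.transform import Rotation as R
def plan(wps):
    o=ctrl.get_obs(); p=np.array(o["tool_pos"]); rpy=o["orientation"]
    M=R.from_euler("xyz",rpy,degrees=True)
    print("now",p.round(4),np.round(rpy,2),"f",np.round(o["force"],1),"open",round(o["opening"],4),"t",o["clock"],"q",np.round(o["joint_pos"],0))
    pp=p;py=rpy[2]
    for x,y,z,yaw in wps:
        T=R.from_euler("xyz",[180,0,yaw],degrees=True)
        d=M.inv().apply(np.array([x,y,z])-p); r=(M.inv()*T).as_rotvec()
        n1=np.linalg.norm(np.array([x,y,z])-pp)/.05; n2=abs((yaw-py+180)%360-180)/8.59
        print("shift",d.round(4),"turn",r.round(3),"rows>=",round(max(n1,n2),1)); pp=np.array([x,y,z]);py=yaw
if __name__=="__main__": plan(eval(sys.argv[1]))
E
python3 pl.py "[(.6168,.1953,.27,23),(.6168,.1953,.183,23)]"
```

```text
now [0.1877 0.6483 0.4047] [180.    -0.   -16.15] f [ 0.   0.6 -0.4] open 0.0878 t 3.5 q [ 90.  21.   1.   0. -70. -17.]
shift [0.5381 0.3159 0.1347] turn [ 0.    -0.    -0.683] rows>= 12.8
shift [0.5381 0.3159 0.2217] turn [ 0.    -0.    -0.683] rows>= 1.7
```

carry_out(moves="0.046 0.538 0.316 0.135 0 0 -0.683;0.046 0.538 0.316 0.135 0 0 -0.683;0.046 0.538 0.316 0.135 0 0 -0.683;0.046 0.538 0.316 0.135 0 0 -0.683;0.046 0.538 0.316 0.135 0 0 -0.683;0.046 0.538 0.316 0.135 0 0 -0.683;0.046 0.538 0.316 0.135 0 0 -0.683;0.046 0.538 0.316 0.135 0 0 -0.683;0.046 0.538 0.316 0.135 0 0 -0.683;0.046 0.538 0.316 0.135 0 0 -0.683;0.046 0.538 0.316 0.135 0 0 -0.683;0.046 0.538 0.316 0.135 0 0 -0.683;0.046 0.538 0.316 0.135 0 0 -0.683;0.046 0.538 0.316 0.135 0 0 -0.683;0.046 0.538 0.316 0.135 0 0 -0.683;0.046 0.538 0.316 0.135 0 0 -0.683;0.046 0.538 0.316 0.135 0 0 -0.683")

```text
clock: 5.2
tool_pos: [0.6161, 0.1963, 0.2703]
orientation: [-180.0, -0.1, 23.1]
force: [-0.3, 0.1, 0.5]
opening: 0.0458
```

```bash
python3 pl.py "[(.6168,.1953,.27,23),(.6168,.1953,.183,23)]"; python3 - <<'E'
from h import *
save(ctrl.snapshot("scene"),"s1.png",s=1.5)
E
```

```text
now [0.6161 0.1963 0.2703] [-1.7999e+02 -5.0000e-02  2.3080e+01] f [-0.3  0.1  0.5] open 0.0458 t 5.2 q [ 35.  24. -13.  -0. -53.  78.]
shift [0.0002 0.0011 0.0003] turn [-0.    -0.001  0.001] rows>= 0.0
shift [0.0002 0.0012 0.0873] turn [-0.    -0.001  0.001] rows>= 1.7
```

View pics/s1.png

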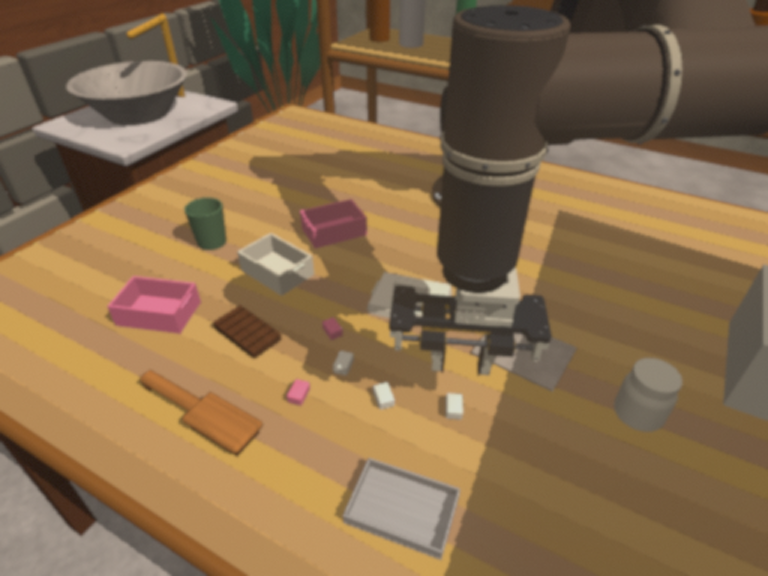

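The picture shows the gripper over the shaded area, with the fingers at about (465,350) and soap0 clear at (455,405) below. I go down, close and lift.

carry_out(moves="0.046 0 0.001 0.045 0 0 0;0.046 0 0.001 0.075 0 0 0;0.046 0 0.001 0.087 0 0 0;0.046 0 0.001 0.087 0 0 0;0.01 0 0.001 0.087 0 0 0;0.01 0 0.001 0.087 0 0 0;0.01 0 0.001 0.087 0 0 0;0.01 0 0.001 0.087 0 0 0;0.01 0 0.001 0.087 0 0 0;0.01 0 0.001 0.06 0 0 0;0.01 0 0.001 0.02 0 0 0;0.01 0 0.001 0 0 0 0;0.01 0 0.001 0 0 0 0")

```text
clock: 6.55
tool_pos: [0.6181, 0.1948, 0.2739]
orientation: [-180.0, -0.4, 23.0]
force: [0.6, -0.1, -0.4]
opening: 0.0239
```

```bash
python3 pl.py "[(.479,-.205,.27,-11)]"; python3 - <<'E'
from h import *
save(ctrl.snapshot("scene"),"s2.png",(120,130,400,300),2.7)
E
```

```text
now [0.6181 0.1948 0.2739] [-179.96   -0.38   23.01] f [ 0.6 -0.1 -0.4] open 0.0239 t 6.55 q [ 35.  24. -12.   0. -53.  78.]
shift [-0.2843  0.3136  0.0018] turn [-0.003 -0.006  0.594] rows>= 8.5
```

View pics/s2.png

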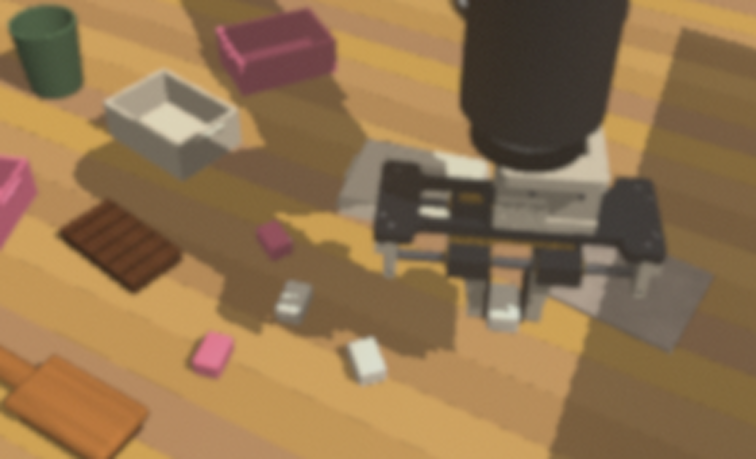

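The soap is held, seen at crop (503,310) between the fingers with opening 23.9 mm. I carry it to the +y half of the tub.

```bash
python3 pl.py "[(.4845,-.2115,.275,-11),(.4845,-.2115,.231,-11)]"
```

```text
now [0.6174 0.1944 0.2717] [-179.96   -0.21   22.98] f [-0.4  1.  -0.5] open 0.0237 t 6.6 q [ 35.  24. -13.   0. -53.  78.]
shift [-0.2808  0.3218 -0.0045] turn [-0.002 -0.003  0.593] rows>= 8.5
shift [-0.2809  0.3219  0.0395] turn [-0.002 -0.003  0.593] rows>= 0.9
```

carry_out(moves="0.01 -0.281 0.322 -0.005 0 0 0.593;0.01 -0.281 0.322 -0.005 0 0 0.593;0.01 -0.281 0.322 -0.005 0 0 0.593;0.01 -0.281 0.322 -0.005 0 0 0.593;0.01 -0.281 0.322 -0.005 0 0 0.593;0.01 -0.281 0.322 -0.005 0 0 0.593;0.01 -0.281 0.322 -0.005 0 0 0.593;0.01 -0.281 0.322 -0.005 0 0 0.593;0.01 -0.281 0.322 -0.005 0 0 0.593;0.01 -0.281 0.322 -0.005 0 0 0.593;0.01 -0.281 0.322 -0.005 0 0 0.593;0.01 -0.281 0.322 0.02 0 0 0.593;0.01 -0.281 0.322 0.039 0 0 0.593;0.01 -0.281 0.322 0.039 0 0 0.593;0.01 -0.281 0.322 0.039 0 0 0.593")

```text
clock: 8.1
tool_pos: [0.4845, -0.2111, 0.2305]
orientation: [180.0, 0.1, -10.9]
force: [0.1, 0.6, -0.2]
opening: 0.024
```

```bash
python3 pl.py "[(.4845,-.2115,.231,-11)]"; python3 - <<'E'
from h import *
save(ctrl.snapshot("scene"),"s3.png",(100,90,330,270),3.3)
save(ctrl.snapshot("top"),"t3.png",(200,110,420,270),3.3)
E
```

```text
now [ 0.4845 -0.2111  0.2305] [ 1.7998e+02  7.0000e-02 -1.0910e+01] f [ 0.1  0.6 -0.2] open 0.024 t 8.1 q [ -2.  17. -30.   0. -42.  81.]
shift [ 0.0001  0.0003 -0.0005] turn [0.    0.001 0.002] rows>= 0.0
```

View pics/s3.png

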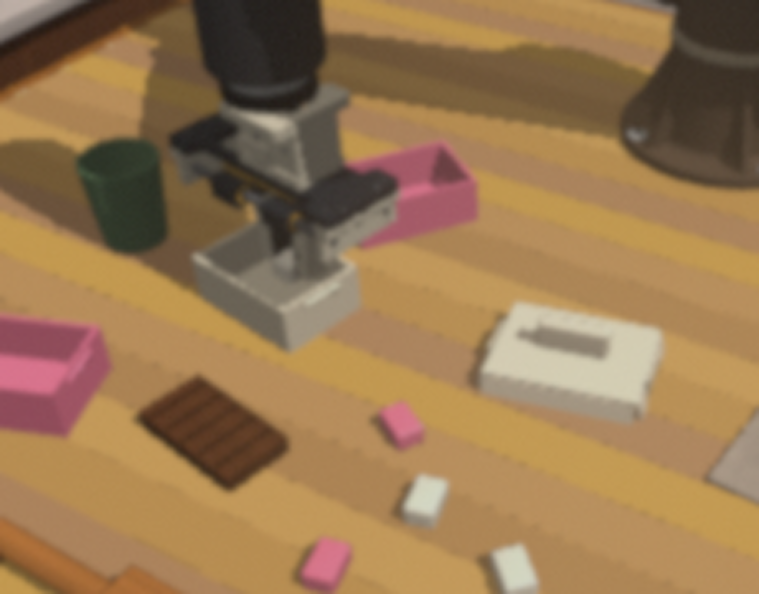

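The gripper is over the tub's +y half at crop (300,260), and the soap is above the mouth. I release.

carry_out(moves="0.046 0 0 0 0 0 0;0.046 0 0 0 0 0 0;0.046 0 0 0 0 0 0;0.046 0 0 0 0 0 0;0.046 0 0 -0.045 0 0 0;0.046 0 0 -0.045 0 0 0")

```text
clock: 8.8
tool_pos: [0.486, -0.2123, 0.2803]
orientation: [180.0, -0.4, -10.9]
force: [0.9, -0.2, 0.2]
opening: 0.0459
```

```bash
python3 pl.py "[(.6515,.0953,.27,45),(.6515,.0953,.183,45)]"
```

```text
now [ 0.486  -0.2123  0.2803] [179.98  -0.42 -10.92] f [ 0.9 -0.2  0.2] open 0.0459 t 8.8 q [ -2.  14. -27.   0. -49.  81.]
shift [ 0.1042 -0.3334  0.0109] turn [ 0.004 -0.007 -0.976] rows>= 7.0
shift [ 0.1036 -0.3335  0.0979] turn [ 0.004 -0.007 -0.976] rows>= 1.7
```

carry_out(moves="0.046 0.106 -0.333 0.005 0 0 -0.976;0.046 0.106 -0.333 0.005 0 0 -0.976;0.046 0.106 -0.333 0.005 0 0 -0.976;0.046 0.106 -0.333 0.005 0 0 -0.976;0.046 0.106 -0.333 0.005 0 0 -0.976;0.046 0.106 -0.333 0.005 0 0 -0.976;0.046 0.106 -0.333 0.005 0 0 -0.976;0.046 0.106 -0.333 0.005 0 0 -0.976;0.046 0.106 -0.333 0.005 0 0 -0.976;0.046 0.106 -0.333 0.005 0 0 -0.976;0.046 0.106 -0.333 0.005 0 0 -0.976")

```text
clock: 9.9
tool_pos: [0.6512, 0.0937, 0.2709]
orientation: [-180.0, -0.0, 44.8]
force: [-1.0, 0.4, 0.2]
opening: 0.0461
```

```bash
python3 pl.py "[(.6515,.0953,.27,45),(.6515,.0953,.183,45)]"; python3 - <<'E'
from h import *
save(ctrl.snapshot("scene"),"s4.png",(100,120,330,290),3.3)
E
```

```text
now [0.6512 0.0937 0.2709] [-180.     -0.     44.85] f [-1.   0.4  0.2] open 0.0461 t 9.9 q [ 25.  25. -11.  -0. -54. 110.]
shift [ 0.0013 -0.0009  0.0009] turn [-0.    -0.    -0.003] rows>= 0.0
shift [ 0.0013 -0.0009  0.0879] turn [-0.    -0.    -0.003] rows>= 1.7
```

View pics/s4.png

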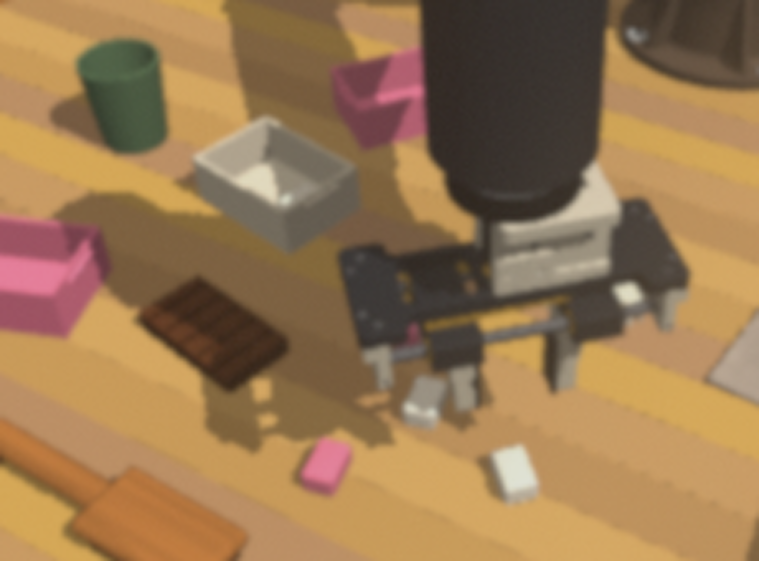

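Soap0 lies in the tub at crop (285,198). Soap1 is still at crop (513,473), under the open jaws. Going down to grip.

carry_out(moves="0.046 0.001 -0.001 0.045 0 0 0;0.046 0.001 -0.001 0.075 0 0 0;0.046 0.001 -0.001 0.088 0 0 0;0.046 0.001 -0.001 0.088 0 0 0;0.01 0.001 -0.001 0.088 0 0 0;0.01 0.001 -0.001 0.088 0 0 0;0.01 0.001 -0.001 0.088 0 0 0;0.01 0.001 -0.001 0.088 0 0 0;0.01 0.001 -0.001 0.088 0 0 0;0.01 0.001 -0.001 0.06 0 0 0;0.01 0.001 -0.001 0.02 0 0 0;0.01 0.001 -0.001 0 0 0 0;0.01 0.001 -0.001 0 0 0 0;0.01 0.001 -0.001 0 0 0 0;0.01 0.001 -0.001 0 0 0 0")

```text
clock: 11.45
tool_pos: [0.6511, 0.0961, 0.2697]
orientation: [-179.9, 0.1, 44.9]
force: [0.3, 0.0, -0.5]
opening: 0.0237
```

```bash
python3 pl.py "[(.473,-.2695,.275,-11),(.473,-.2695,.231,-11)]"; python3 - <<'E'
from h import *
save(ctrl.snapshot("scene"),"s5.png",(100,120,330,290),3.3)
E
```

```text
now [0.6511 0.0961 0.2697] [-1.7995e+02  8.0000e-02  4.4920e+01] f [ 0.3  0.  -0.5] open 0.0237 t 11.45 q [ 25.  25. -11.  -0. -54. 110.]
shift [-0.3842  0.1331 -0.0049] turn [-0.     0.002  0.976] rows>= 8.1
shift [-0.3842  0.1332  0.0391] turn [-0.     0.002  0.976] rows>= 0.9
```

View pics/s5.png

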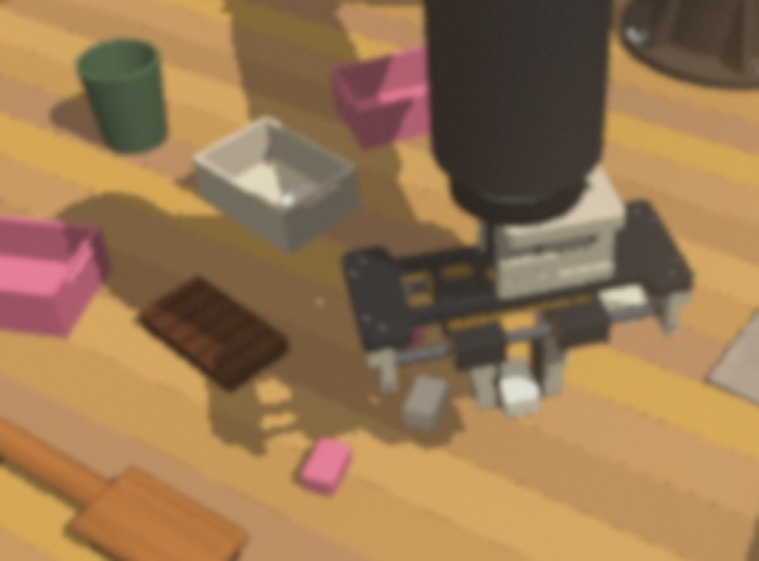

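Soap1 is gripped at crop (518,385), opening 23.7 mm. On to the tub's -y half.

carry_out(moves="0.01 -0.384 0.133 -0.005 0 0 0.976;0.01 -0.384 0.133 -0.005 0 0 0.976;0.01 -0.384 0.133 -0.005 0 0 0.976;0.01 -0.384 0.133 -0.005 0 0 0.976;0.01 -0.384 0.133 -0.005 0 0 0.976;0.01 -0.384 0.133 -0.005 0 0 0.976;0.01 -0.384 0.133 -0.005 0 0 0.976;0.01 -0.384 0.133 -0.005 0 0 0.976;0.01 -0.384 0.133 -0.005 0 0 0.976;0.01 -0.384 0.133 -0.005 0 0 0.976;0.01 -0.384 0.133 -0.005 0 0 0.976;0.01 -0.384 0.133 0.02 0 0 0.976;0.01 -0.384 0.133 0.039 0 0 0.976;0.01 -0.384 0.133 0.039 0 0 0.976;0.01 -0.384 0.133 0.039 0 0 0.976")

```text
clock: 13.0
tool_pos: [0.4745, -0.2682, 0.2316]
orientation: [180.0, 0.1, -10.9]
force: [0.6, 0.1, 0.3]
opening: 0.0234
```

```bash
python3 pl.py "[(.473,-.2695,.231,-11)]"; python3 - <<'E'
from h import *
save(ctrl.snapshot("scene"),"s6.png",(100,90,330,260),3.3)
E
```

```text
now [ 0.4745 -0.2682  0.2316] [ 1.7998e+02  6.0000e-02 -1.0870e+01] f [0.6 0.1 0.3] open 0.0234 t 13.0 q [ -9.  19. -28.   0. -43.  88.]
shift [-0.0012  0.0016  0.0006] turn [0.    0.001 0.002] rows>= 0.0
```

View pics/s6.png

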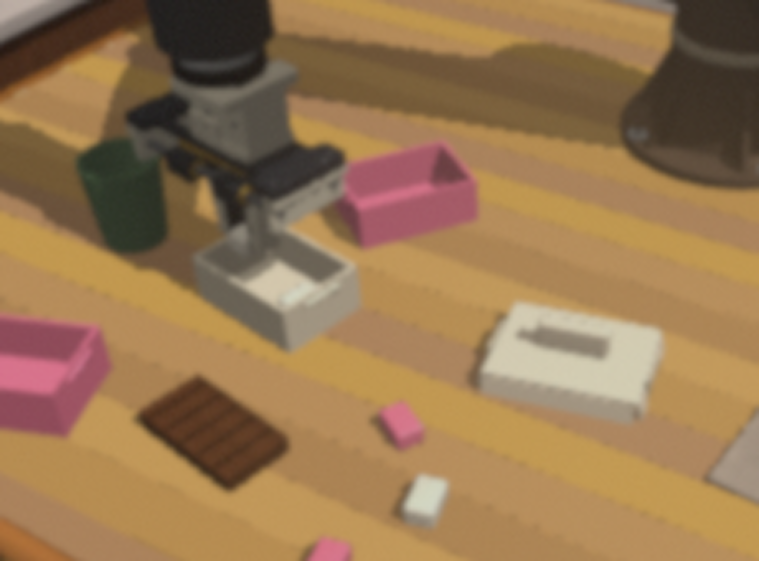

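The gripper is over the tub's -y half at crop (250,245) and clear of the cup. I release.

carry_out(moves="0.046 0 0 0 0 0 0;0.046 0 0 0 0 0 0;0.046 0 0 0 0 0 0;0.046 0 0 0 0 0 0;0.046 0 0 -0.045 0 0 0;0.046 0 0 -0.045 0 0 0;0.046 0 0 -0.045 0 0 0;0.046 0 0 -0.045 0 0 0")

```text
clock: 13.85
tool_pos: [0.4733, -0.2691, 0.2764]
orientation: [-180.0, 0.0, -11.0]
force: [0.1, 0.1, -1.3]
opening: 0.046
```

```bash
python3 pl.py "[(.6246,.0066,.27,15.3),(.6246,.0066,.183,15.3)]"
```

```text
now [ 0.4733 -0.2691  0.2764] [-1.7999e+02  2.0000e-02 -1.1010e+01] f [ 0.1  0.1 -1.3] open 0.046 t 13.85 q [ -9.  15. -25.  -0. -49.  88.]
shift [ 0.0958 -0.2995  0.0064] turn [-0.     0.    -0.459] rows>= 6.3
shift [ 0.0959 -0.2995  0.0934] turn [-0.     0.    -0.459] rows>= 1.7
```

carry_out(moves="0.046 0.096 -0.3 0.006 0 0 -0.459;0.046 0.096 -0.3 0.006 0 0 -0.459;0.046 0.096 -0.3 0.006 0 0 -0.459;0.046 0.096 -0.3 0.006 0 0 -0.459;0.046 0.096 -0.3 0.006 0 0 -0.459;0.046 0.096 -0.3 0.006 0 0 -0.459;0.046 0.096 -0.3 0.006 0 0 -0.459;0.046 0.096 -0.3 0.006 0 0 -0.459;0.046 0.096 -0.3 0.006 0 0 -0.459;0.046 0.096 -0.3 0.006 0 0 -0.459;0.046 0.096 -0.3 0.006 0 0 -0.459")

```text
clock: 14.95
tool_pos: [0.6246, 0.0058, 0.2707]
orientation: [-180.0, 0.0, 15.2]
force: [0.0, -0.1, -0.6]
opening: 0.0462
```

```bash
python3 pl.py "[(.6246,.0066,.183,15.3)]"; python3 - <<'E'
from h import *
save(ctrl.snapshot("scene"),"s7.png",(100,120,330,290),3.3)
E
```

```text
now [0.6246 0.0058 0.2707] [-1.800e+02  2.000e-02  1.522e+01] f [ 0.  -0.1 -0.6] open 0.0462 t 14.95 q [ 18.  22. -16.  -0. -52.  87.]
shift [ 0.0003 -0.0008  0.0877] turn [-0.     0.    -0.001] rows>= 1.8
```

View pics/s7.png

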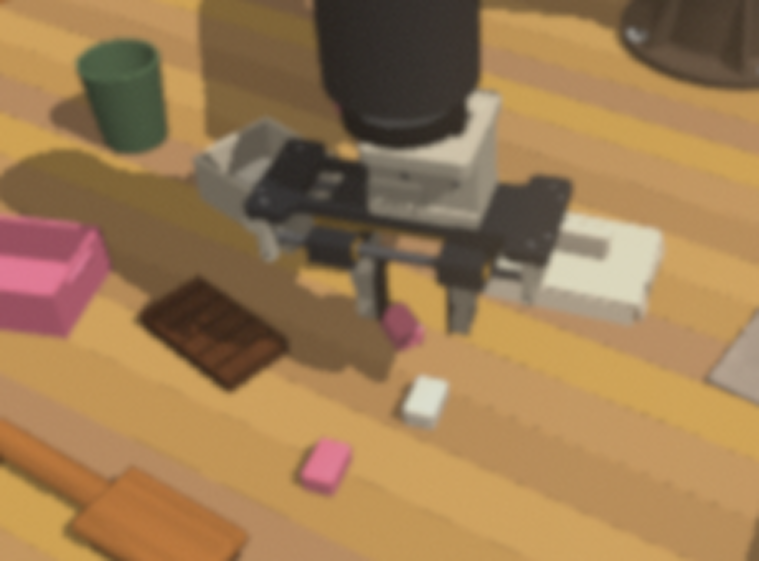

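The jaws are over soap2 at crop (426,400). I grip it.

carry_out(moves="0.046 0 -0.001 0.045 0 0 0;0.046 0 -0.001 0.075 0 0 0;0.046 0 -0.001 0.088 0 0 0;0.046 0 -0.001 0.088 0 0 0;0.01 0 -0.001 0.088 0 0 0;0.01 0 -0.001 0.088 0 0 0;0.01 0 -0.001 0.088 0 0 0;0.01 0 -0.001 0.088 0 0 0;0.01 0 -0.001 0.088 0 0 0;0.01 0 -0.001 0.06 0 0 0;0.01 0 -0.001 0.02 0 0 0;0.01 0 -0.001 0 0 0 0;0.01 0 -0.001 0 0 0 0;0.01 0 -0.001 0 0 0 0;0.01 0 -0.001 0 0 0 0")

```text
clock: 16.5
tool_pos: [0.6243, 0.0079, 0.2698]
orientation: [-180.0, 0.1, 15.3]
force: [-0.8, 0.2, 0.1]
opening: 0.0239
```

```bash
python3 pl.py "[(.479,-.2408,.275,-11),(.479,-.2408,.228,-11)]"; python3 - <<'E'
from h import *
save(ctrl.snapshot("scene"),"s8.png",(100,120,330,290),3.3)
E
```

```text
now [0.6243 0.0079 0.2698] [-1.7998e+02  8.0000e-02  1.5300e+01] f [-0.8  0.2  0.1] open 0.0239 t 16.5 q [ 19.  22. -16.  -0. -52.  87.]
shift [-0.2058  0.2016 -0.005 ] turn [0.    0.001 0.459] rows>= 5.8
shift [-0.2057  0.2016  0.042 ] turn [0.    0.001 0.459] rows>= 0.9
```

View pics/s8.png

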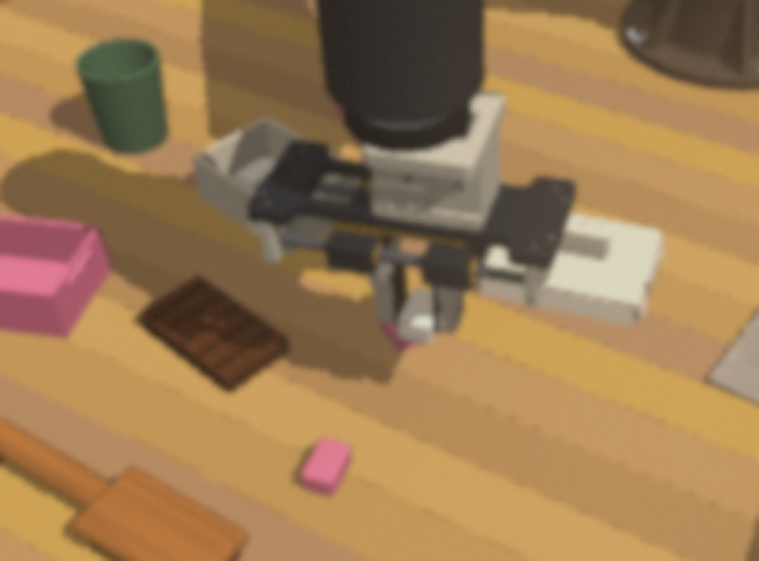

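Soap2 is held at crop (418,315). On to the middle of the tub.

carry_out(moves="0.01 -0.206 0.202 -0.005 0 0 0.459;0.01 -0.206 0.202 -0.005 0 0 0.459;0.01 -0.206 0.202 -0.005 0 0 0.459;0.01 -0.206 0.202 -0.005 0 0 0.459;0.01 -0.206 0.202 -0.005 0 0 0.459;0.01 -0.206 0.202 -0.005 0 0 0.459;0.01 -0.206 0.202 -0.005 0 0 0.459;0.01 -0.206 0.202 -0.005 0 0 0.459;0.01 -0.206 0.202 -0.005 0 0 0.459;0.01 -0.206 0.202 0.02 0 0 0.459;0.01 -0.206 0.202 0.041 0 0 0.459;0.01 -0.206 0.202 0.041 0 0 0.459;0.01 -0.206 0.202 0.041 0 0 0.459")

```text
clock: 17.85
tool_pos: [0.4802, -0.2405, 0.2296]
orientation: [180.0, 0.1, -10.9]
force: [-0.1, -0.3, 0.5]
opening: 0.0236
```

```bash
python3 - <<'E'
from h import *
save(ctrl.snapshot("scene"),"s9.png",(100,90,330,260),3.3)
E
```

```text
(no output)
```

View pics/s9.png

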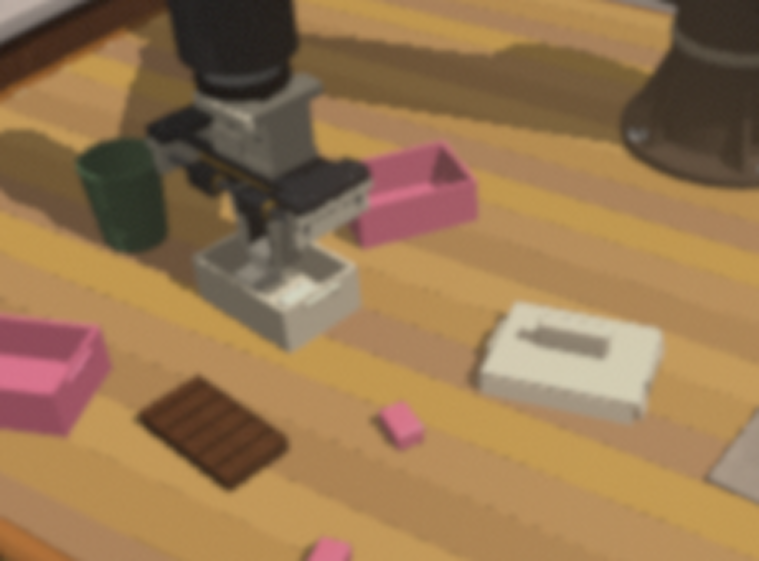

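The gripper is centred over the tub at crop (275,250), with soap0 visible inside at (295,290). I release; from here the lid is unobstructed, so I also check its fit.

carry_out(moves="0.046 0 0 0 0 0 0;0.046 0 0 0 0 0 0;0.046 0 0 0 0 0 0;0.046 0 0 0 0 0 0;0.046 0 0 -0.045 0 0 0;0.046 0 0 -0.045 0 0 0;0.046 0 0 -0.045 0 0 0;0.046 0 0 -0.045 0 0 0")

```text
clock: 18.7
tool_pos: [0.4791, -0.2412, 0.2744]
orientation: [-180.0, 0.0, -11.0]
force: [0.3, -0.3, -0.8]
opening: 0.046
```

```bash
cat > ov.py <<'E'
from fit import *
def overlay(p,items,name,crop,s):
    l,t,r,b=crop
    im=cv2.resize(p["image"][t:b,l:r,::-1],None,fx=s,fy=s,interpolation=cv2.INTER_CUBIC)
    for k,q,col in items:
        C=corners(k,*q)
        for i in range(0,len(C),4):
            P=np.array([proj(p,C[i+j]) for j in(0,1,3,2)]); P=((P+.5-[l,t])*s).astype(np.int32)
            cv2.polylines(im,[P],True,col,1)
        if k=="lid":
            c,sn=np.cos(q[3]),np.sin(q[3])
            H=[]
            for a,bb in((-7,-30),(7,-30),(7,30),(-7,30)):
                a/=1e3;bb/=1e3; H.append(proj(p,[q[0]+c*a-sn*bb,q[1]+sn*a+c*bb,q[2]+.013]))
            cv2.polylines(im,[((np.array(H)+.5-[l,t])*s).astype(np.int32)],True,(0,0,255),1)
    cv2.imwrite("pics/"+name,im)
E
python3 - <<'E'
from ov import *
T=ctrl.snapshot("top");S=ctrl.snapshot("scene")
m1=tr(T,"lid_handle",(247,230)); m2=tr(S,"lid_handle",(273,199))
w1=white(T,(210,195,282,262)); w2=white(S,(238,175,305,225))
print(None if m1 is None else m1.sum(),m2 is None or m2.sum(),w1.sum(),w2.sum())
q=onz(T,(247,230),.034)
for n,V in(("tr",[(T,m1),(S,m2)]),("white",[(T,w1),(S,w2)]),("whiteT",[(T,w1)])):
    if any(m is None for _,m in V): continue
    v,c=fit(V,"lid",[q[0],q[1],.034]); rep(n,v,c)
    v,c=fit(V,"lid",[q[0],q[1],.034],.034); v[2]=.034; rep(n,v,c)
overlay(T,[("lid",v,(0,255,0))],"ovT.png",(200,185,290,265),8)
v2=v
overlay(S,[("lid",v,(0,255,0))],"ovS.png",(235,170,315,230),9)
E
python3 pl.py "[(.4305,.0285,.30,-78)]"
```

```text
1226 1423 1379 1455
tr xyz [0.4307 0.0268 0.0304] yaw 11.8 cost 0.452
tr xyz [0.4317 0.0275 0.034 ] yaw 12.4 cost 0.471
white xyz [0.4314 0.0271 0.0327] yaw 12.1 cost 0.344
white xyz [0.4322 0.0274 0.034 ] yaw 12.6 cost 0.347
whiteT xyz [ 0.4408  0.0432 -0.1256] yaw 13.0 cost 0.194
whiteT xyz [0.4312 0.0287 0.034 ] yaw 12.2 cost 0.28
now [ 0.4793 -0.2412  0.274 ] [ 1.800e+02  8.000e-02 -1.099e+01] f [-0.  -0.1  0.3] open 0.0462 t 18.9 q [ -6.  15. -27.  -0. -49.  85.]
shift [-0.0993 -0.2554 -0.0259] turn [1.000e-03 1.000e-03 1.169e+00] rows>= 7.8
```

View pics/ovT.png

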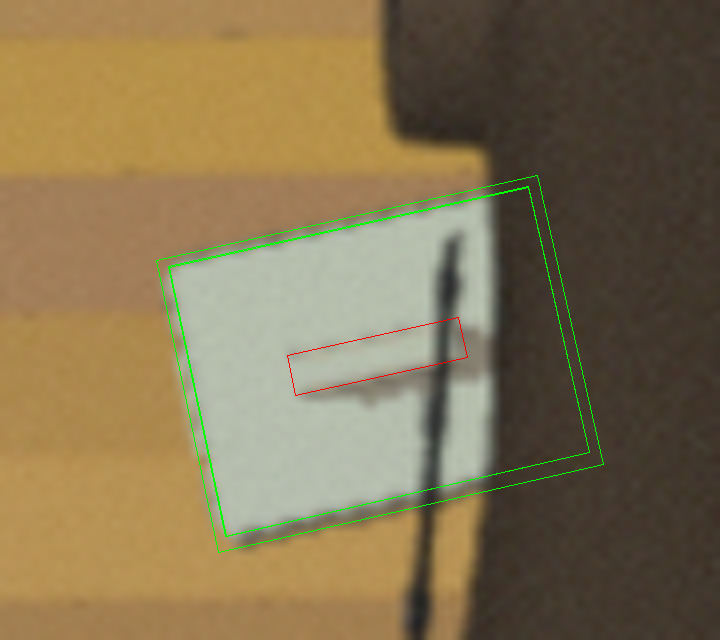

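View pics/ovS.png

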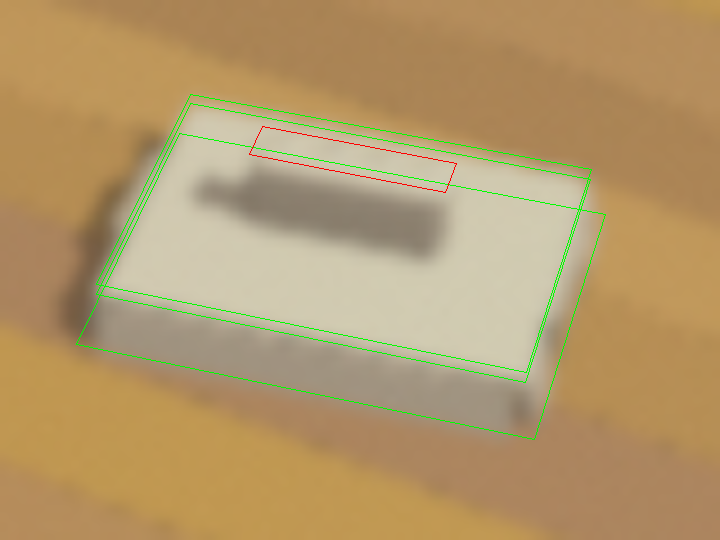

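The overlay matches the lid's outline and handle, so the lid is at about (0.431, 0.028), yaw 12°, handle point z about 0.033. I go there.

carry_out(moves="0.05 -0.099 -0.255 -0.005 0 0 1.165;0.05 -0.099 -0.255 -0.005 0 0 1.165;0.05 -0.099 -0.255 -0.005 0 0 1.165;0.05 -0.099 -0.255 -0.005 0 0 1.165;0.05 -0.099 -0.255 -0.005 0 0 1.165;0.05 -0.099 -0.255 -0.005 0 0 1.165;0.05 -0.099 -0.255 -0.005 0 0 1.165;0.05 -0.099 -0.255 -0.005 0 0 1.165;0.05 -0.099 -0.255 -0.005 0 0 1.165;0.05 -0.099 -0.255 -0.005 0 0 1.165;0.05 -0.099 -0.255 -0.005 0 0 1.165")

```text
clock: 20.0
tool_pos: [0.4309, 0.0279, 0.2794]
orientation: [180.0, -0.0, -77.5]
force: [0.5, -0.3, -0.3]
opening: 0.0498
```

```bash
python3 pl.py "[(.431,.028,.28,-77.8),(.431,.028,.203,-77.8)]"; python3 - <<'E'
from ov import *
T=ctrl.snapshot("top");S=ctrl.snapshot("scene")
save(T,"t10.png",(270,120,420,320),3); save(S,"s10.png",(130,130,330,270),4)
m1=tr(T,"tub",(341,211)); m2=tr(S,"tub",(184,175))
V=[(p,m) for p,m in((T,m1),(S,m2)) if m is not None]; q=onz(T,(341,211),0)
rep("tub",*fit(V,"tub",[q[0],q[1],0]))
v,c=fit(V,"tub",[q[0],q[1],0],0);v[2]=0; rep("tub0",v,c)
overlay(T,[("tub",v,(0,0,255))],"ovT2.png",(300,180,380,245),9)
overlay(S,[("tub",v,(0,0,255))],"ovS2.png",(150,145,220,205),9)
E
```

```text
now [0.4309 0.0279 0.2794] [ 1.7997e+02 -1.0000e-02 -7.7540e+01] f [ 0.5 -0.3 -0.3] open 0.0498 t 20.0 q [ 30.   5. -39.   0. -47. -18.]
shift [-0.     -0.0001 -0.0006] turn [ 0.001 -0.     0.005] rows>= 0.0
shift [-0.0001 -0.0002  0.0764] turn [ 0.001 -0.     0.005] rows>= 1.5
tub xyz [ 0.4795 -0.24   -0.0022] yaw 168.4 cost 0.581
tub0 xyz [ 0.48   -0.2391  0.    ] yaw 168.6 cost 0.598
```

View pics/ovT2.png

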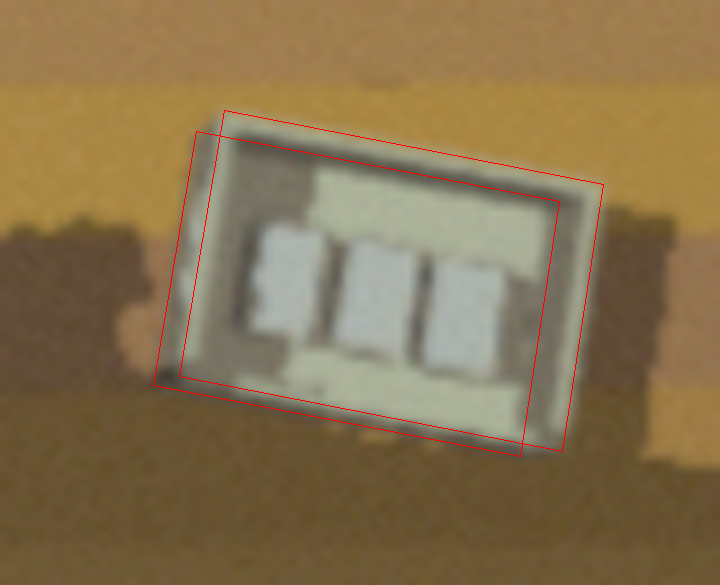

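View pics/ovS2.png

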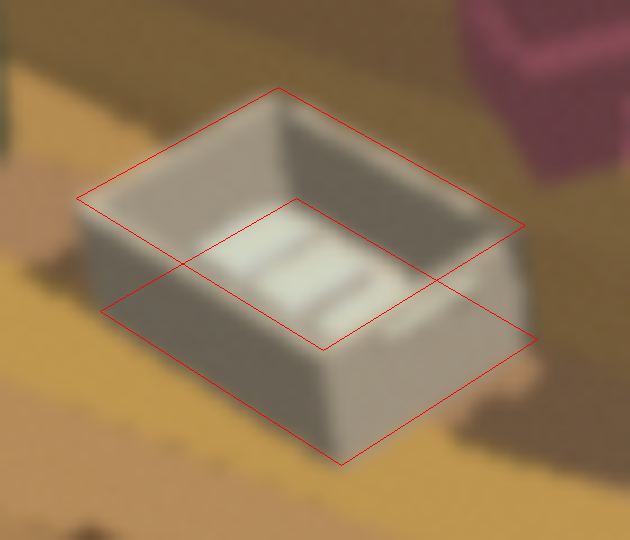

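View pics/s10.png

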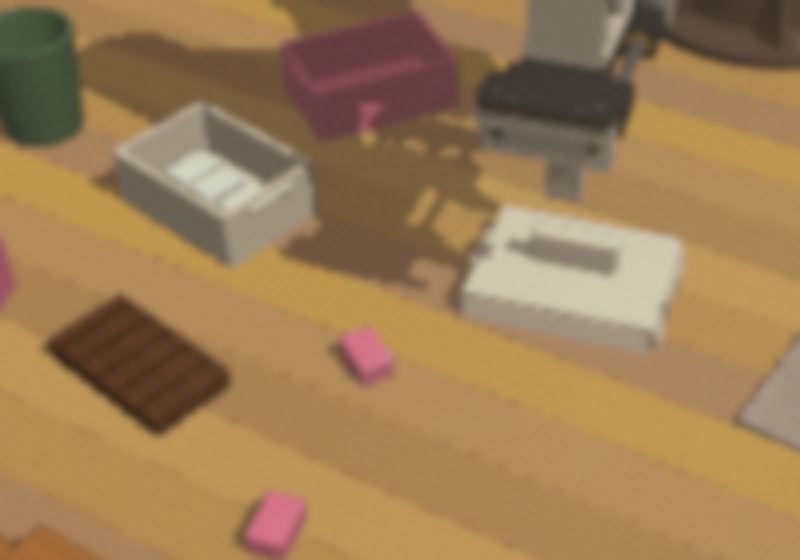

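Three white soaps lie flat in a row inside the tub, at top crop (290,280), (375,297) and (465,317), with the tub at about (0.479, -0.240), yaw -11°. Now I grip the lid handle.

carry_out(moves="0.05 0 0 0.04 0 0 0.005;0.05 0 0 0.065 0 0 0.005;0.05 0 0 0.076 0 0 0.005;0.05 0 0 0.076 0 0 0.005;0.05 0 0 0.076 0 0 0.005;0.005 0 0 0.076 0 0 0.005;0.005 0 0 0.076 0 0 0.005;0.005 0 0 0.076 0 0 0.005;0.005 0 0 0.076 0 0 0.005;0.005 0 0 0.076 0 0 0.005;0.005 0 0 0.076 0 0 0.005;0.005 0 0 0.076 0 0 0.005;0.005 0 0 0.076 0 0 0.005;0.005 0 0 0.05 0 0 0.005;0.005 0 0 0.02 0 0 0.005;0.005 0 0 -0.01 0 0 0.005;0.005 0 0 -0.01 0 0 0.005;0.005 0 0 -0.01 0 0 0.005")

```text
clock: 22.0
tool_pos: [0.4307, 0.028, 0.2898]
orientation: [-179.9, 0.0, -78.0]
force: [-0.2, 0.3, -1.7]
opening: 0.014
```

```bash
python3 pl.py "[(.4795,-.240,.29,-101.3)]"; python3 - <<'E'
from ov import *
T=ctrl.snapshot("top");S=ctrl.snapshot("scene")
save(T,"t11.png",(180,150,380,280),3.8); save(S,"s11.png",(180,110,340,230),4.5)
E
```

```text
now [0.4307 0.028  0.2898] [-1.7994e+02  4.0000e-02 -7.8050e+01] f [-0.2  0.3 -1.7] open 0.014 t 22.0 q [ 30.   4. -38.  -0. -48. -18.]
shift [ 0.2722  0.0078 -0.0004] turn [-0.001  0.001  0.406] rows>= 5.4
```

View pics/t11.png

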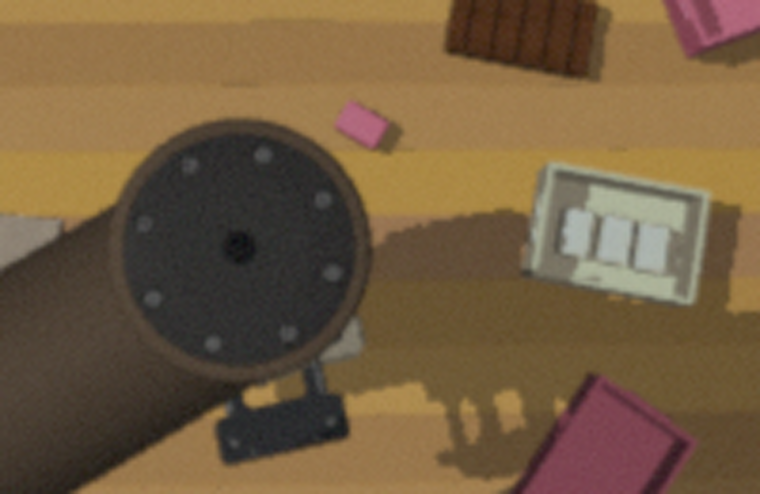

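View pics/s11.png

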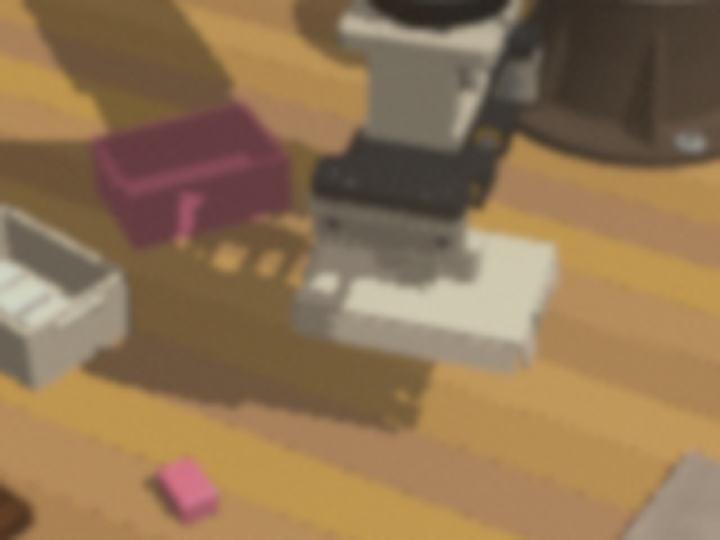

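The lid is held level at crop (430,290), opening 14 mm. I move over the tub.

carry_out(moves="0.005 0.272 0.008 0 0 0 0.406;0.005 0.272 0.008 0 0 0 0.406;0.005 0.272 0.008 0 0 0 0.406;0.005 0.272 0.008 0 0 0 0.406;0.005 0.272 0.008 0 0 0 0.406;0.005 0.272 0.008 0 0 0 0.406;0.005 0.272 0.008 0 0 0 0.406;0.005 0.272 0.008 0.02 0 0 0.406;0.005 0.272 0.008 0.026 0 0 0.406;0.005 0.272 0.008 0.026 0 0 0.406;0.005 0.272 0.008 0.026 0 0 0.406;0.005 0.272 0.008 0.026 0 0 0.406")

```text
clock: 23.3
tool_pos: [0.4799, -0.2394, 0.2643]
orientation: [-180.0, -0.0, -101.2]
force: [0.5, -0.0, -1.7]
opening: 0.0139
```

```bash
python3 pl.py "[(.4795,-.240,.264,-101.3)]"; python3 - <<'E'
from ov import *
o=ctrl.get_obs(); p=o["tool_pos"]; yaw=np.deg2rad(o["orientation"][2]+90)
T=ctrl.snapshot("top");S=ctrl.snapshot("scene")
tub=(.4795,-.2400,0,np.deg2rad(-11.4))
it=[("lid",(p[0],p[1],p[2]-.169,yaw),(0,255,0)),("tub",tub,(255,0,0))]
overlay(S,it,"ovS3.png",(140,120,230,200),8)
overlay(T,it,"ovT3.png",(300,170,390,250),8)
E
```

```text
now [ 0.4799 -0.2394  0.2643] [-179.95   -0.   -101.23] f [ 0.5 -0.  -1.7] open 0.0139 t 23.3 q [ -6.  15. -27.   0. -47.  -6.]
shift [0.0007 0.0003 0.0003] turn [-0.001 -0.     0.001] rows>= 0.0
```

View pics/ovS3.png

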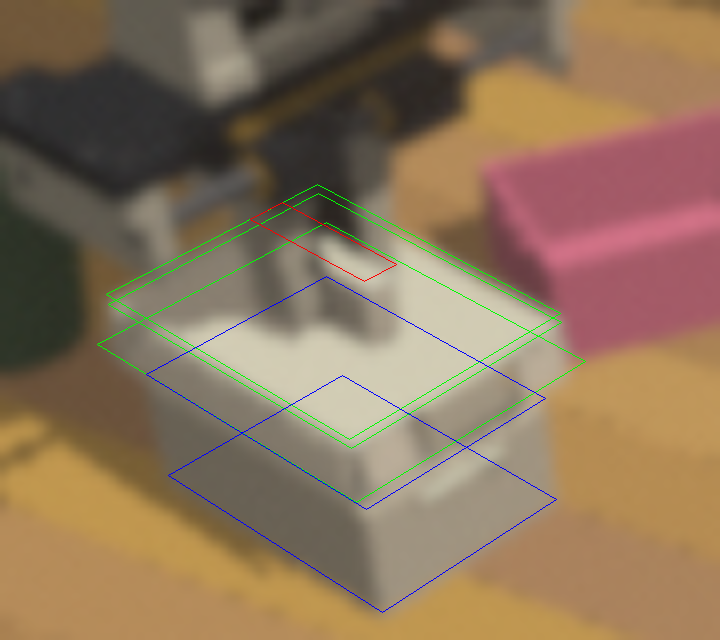

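View pics/ovT3.png

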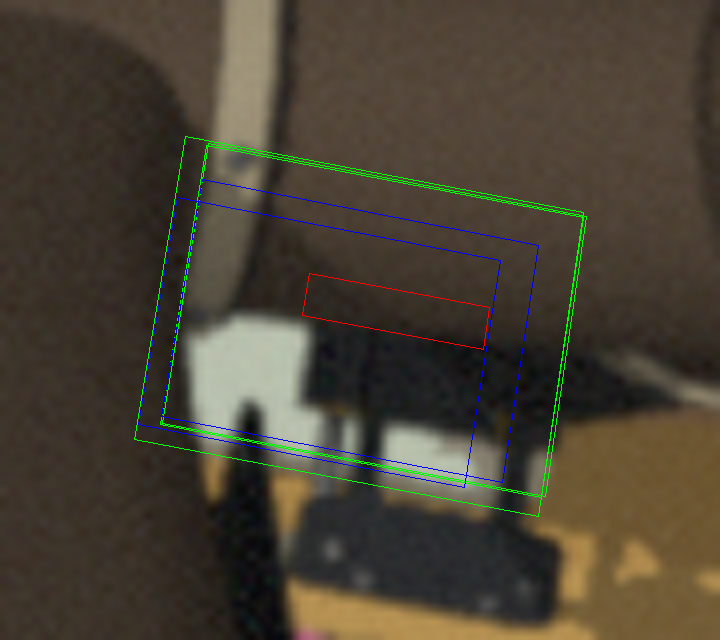

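In the scene view the held lid outline sits over the tub within about 1 px, its corner at (352,440) against the tub corner at (382,612). I lower it onto the rim, watching force.

carry_out(moves="0.005 0 0 0.005 0 0 0;0.005 0 0 0.01 0 0 0;0.005 0 0 0.014 0 0 0;0.005 0 0 0.018 0 0 0;0.005 0 0 0.018 0 0 0;0.005 0 0 0.018 0 0 0")

```text
clock: 24.0
tool_pos: [0.4795, -0.2397, 0.2454]
orientation: [180.0, 0.0, -101.3]
force: [0.1, 0.2, -0.8]
opening: 0.0138
```

```bash
python3 - <<'E'
from ov import *
o=ctrl.get_obs();print(o["tool_pos"],o["force"],o["moment"])
S=ctrl.snapshot("scene"); save(S,"s12.png",(130,110,240,210),7)
E
```

```text
[ 0.47948617 -0.23967907  0.24540828] [ 0.05813203  0.24195305 -0.77506212] [ 0.54017003 -0.08040732  0.02247808]
```

View pics/s12.png

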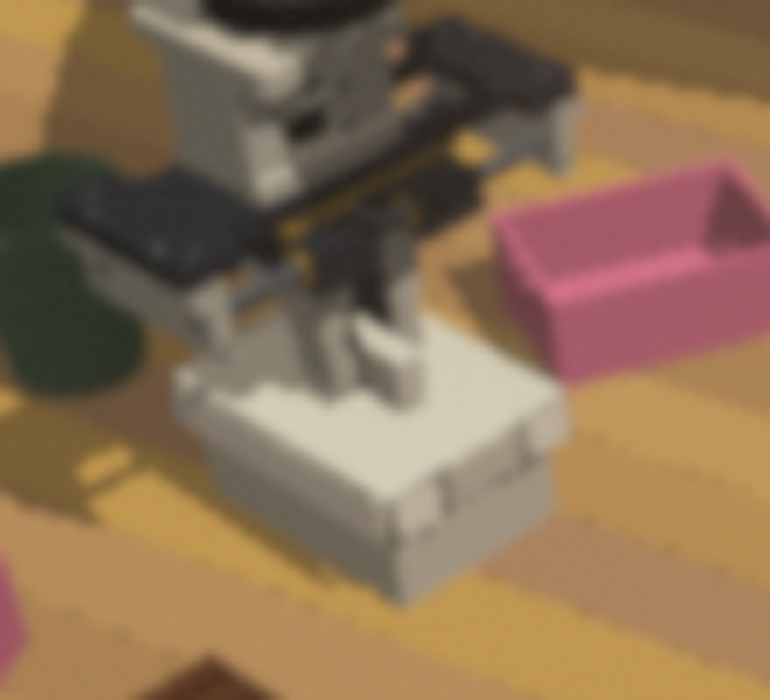

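The skirt is engaged round the rim at crop (400,500) and forces are low. I press down in small steps.

carry_out(moves="0.005 0 0 0.002 0 0 0;0.005 0 0 0.004 0 0 0;0.005 0 0 0.004 0 0 0;0.005 0 0 0.004 0 0 0")

```text
clock: 24.45
tool_pos: [0.48, -0.24, 0.2426]
orientation: [-179.9, -0.0, -101.3]
force: [-0.8, -0.3, 6.2]
opening: 0.0135
```

```bash
python3 - <<'E'
from plant import ctrl
o=ctrl.get_obs();print(o["tool_pos"],o["force"],o["moment"],o["opening"])
E
```

```text
[ 0.48003796 -0.23998587  0.2426387 ] [-0.84033863 -0.26806985  6.23204401] [ 0.56908505  0.19502034 -0.00110402] 0.013478730747912449
```

carry_out(moves="0.005 0 0 0.001 0 0 0;0.005 0 0 0.002 0 0 0;0.005 0 0 0.002 0 0 0")

```text
clock: 24.75
tool_pos: [0.4803, -0.24, 0.2409]
orientation: [-179.8, -0.0, -101.3]
force: [-0.5, 1.2, 6.5]
opening: 0.0138
```

carry_out(moves="0.005 0 0 0.001 0 0 0;0.005 0 0 0.002 0 0 0;0.005 0 0 0.003 0 0 0;0.005 0 0 0.003 0 0 0")

```text
clock: 25.15
tool_pos: [0.4795, -0.2398, 0.2365]
orientation: [-180.0, 0.0, -101.3]
force: [0.8, 0.3, -1.9]
opening: 0.0136
```

carry_out(moves="0.005 0 0 0.001 0 0 0;0.005 0 0 0.002 0 0 0;0.005 0 0 0.003 0 0 0;0.005 0 0 0.004 0 0 0;0.005 0 0 0.004 0 0 0")

```text
clock: 25.65
tool_pos: [0.4792, -0.2397, 0.2331]
orientation: [180.0, -0.0, -101.3]
force: [-1.9, 2.4, 5.7]
opening: 0.0136
```

carry_out(moves="0.005 0 0 0.001 0 0 0;0.005 0 0 0.002 0 0 0;0.005 0 0 0.003 0 0 0;0.005 0 0 0.003 0 0 0")

```text
clock: 26.05
tool_pos: [0.4791, -0.2396, 0.2329]
orientation: [-180.0, -0.0, -101.2]
force: [-13.1, 10.3, 35.6]
opening: 0.0138
```

```bash
python3 - <<'E'
from ov import *
o=ctrl.get_obs();print(o["tool_pos"],o["force"],o["moment"])
S=ctrl.snapshot("scene"); save(S,"s13.png",(130,110,240,210),7)
E
```

```text
[ 0.47910383 -0.23961863  0.23292775] [-13.08454776  10.26679935  35.61215607] [ 3.61791213  4.57664219 -0.07679435]
```

View pics/s13.png

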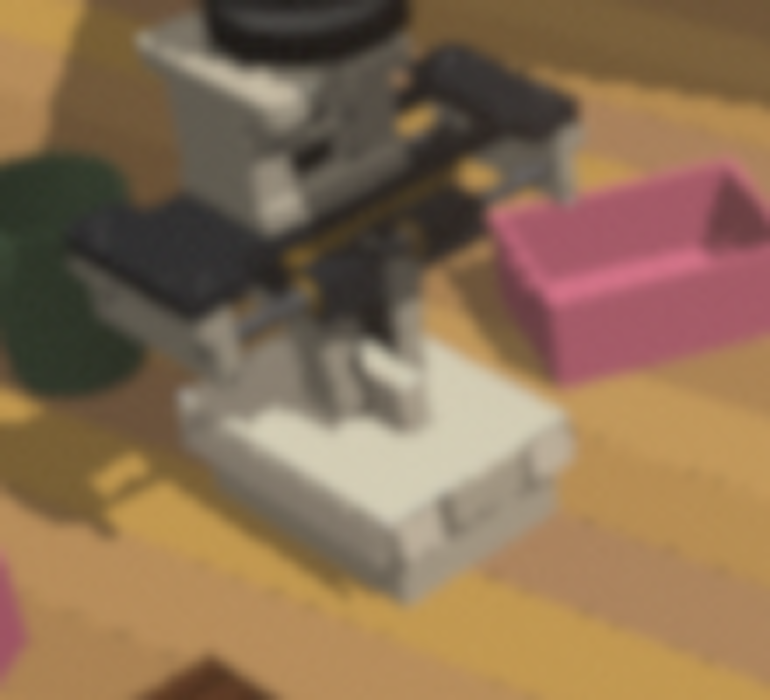

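The lid has bottomed: the plate is level and flush at crop (380,440), and the force rose to 36 N at TCP z 0.2329, i.e. handle about 64 mm. I relieve, release and rise.

carry_out(moves="0.005 0 0 -0.004 0 0 0;0.005 0 0 -0.004 0 0 0;0.05 0 0 -0.004 0 0 0;0.05 0 0 -0.004 0 0 0;0.05 0 0 -0.004 0 0 0;0.05 0 0 -0.03 0 0 0;0.05 0 0 -0.06 0 0 0;0.05 0 0 -0.06 0 0 0")

```text
clock: 26.9
tool_pos: [0.4811, -0.2402, 0.2933]
orientation: [-179.6, -0.0, -101.2]
force: [-0.3, 0.2, 0.6]
opening: 0.0492
```

```bash
python3 - <<'E'
from ov import *
o=ctrl.get_obs();print(o["tool_pos"],o["force"])
T=ctrl.snapshot("top");S=ctrl.snapshot("scene"); save(S,"s14.png",(130,110,330,260),4)
q=(.6425,-.1767)
m1=tr(T,"stand_center",(317,157)); m2=tr(S,"stand_center",(164,220))
V=[(p,m) for p,m in((T,m1),(S,m2)) if m is not None]; print(len(V),[m.sum() for _,m in V])
v,c=fit(V,"stand",[*q,0]); rep("stand",v,c)
v,c=fit(V,"stand",[*q,0],0); v[2]=0; rep("stand0",v,c)
overlay(T,[("stand",v,(0,255,0))],"ovT4.png",(285,125,350,190),9)
overlay(S,[("stand",v,(0,255,0))],"ovS4.png",(130,190,200,250),9)
m1=tr(T,"tile_top",(168,225)); m2=tr(S,"tile_top",(349,234))
V=[(p,m) for p,m in((T,m1),(S,m2)) if m is not None]; print(len(V),[m.sum() for _,m in V])
v,c=fit(V,"tile",[.4484,.2508,.005]); rep("tile",v,c)
v,c=fit(V,"tile",[.4484,.2508,.005],.005); v[2]=0.005; rep("tile0",v,c)
overlay(T,[("tile",v,(0,255,0))],"ovT5.png",(130,195,205,255),9)
overlay(S,[("tile",v,(0,255,0))],"ovS5.png",(305,200,395,270),8)
E
python3 pl.py "[(.6425,-.1767,.29,-102)]"
```

```text
[ 0.48105225 -0.24015714  0.29326899] [-0.34353871  0.2129528   0.56126877]
1 [np.int64(852)]
stand xyz [ 0.6431 -0.1784 -0.003 ] yaw 165.3 cost 0.083
stand0 xyz [ 0.6444 -0.1764  0.    ] yaw 165.8 cost 0.092
2 [np.int64(1972), np.int64(1923)]
tile xyz [0.4483 0.2511 0.002 ] yaw -5.4 cost 0.053
tile0 xyz [0.4499 0.2511 0.005 ] yaw -5.7 cost 0.082
now [ 0.4792 -0.2397  0.2887] [ 179.9   -0.  -101.3] f [-0.2  0.1  0.8] open 0.05 t 27.2 q [ -6.  14. -26.  -0. -51.  -6.]
shift [-0.0938 -0.1478 -0.0016] turn [ 0.002 -0.     0.012] rows>= 3.5
```

View pics/s14.png

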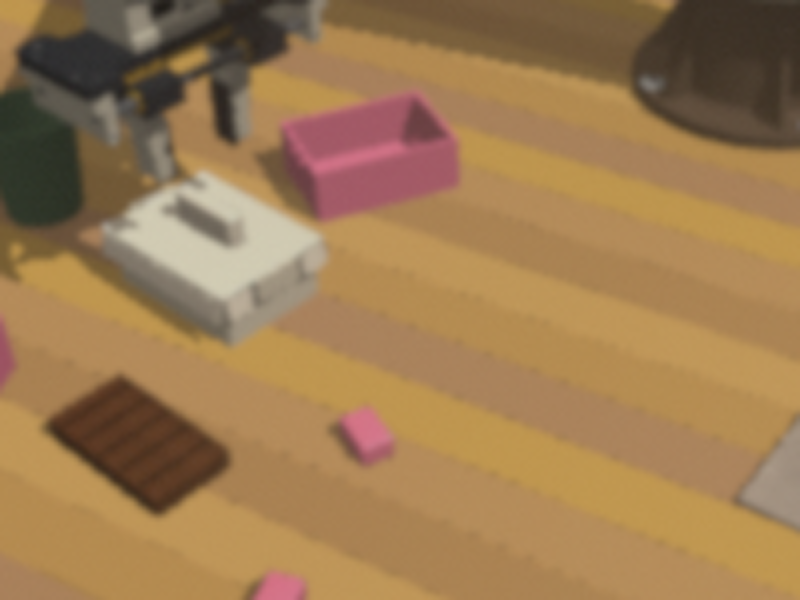

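View pics/ovT5.png

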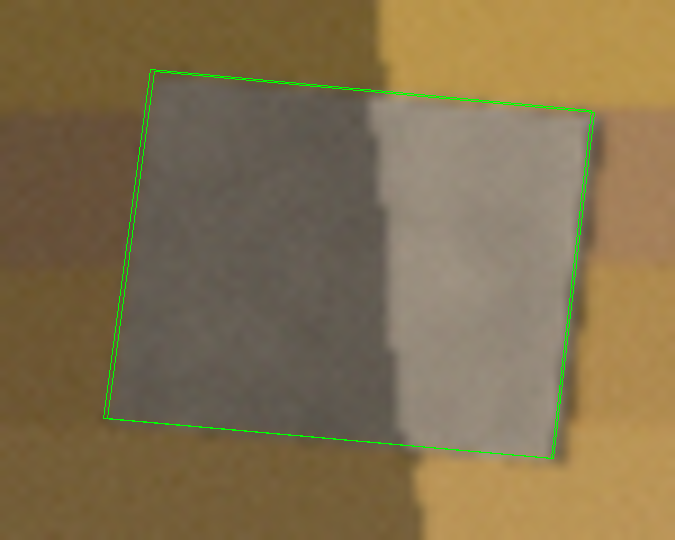

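View pics/ovS5.png

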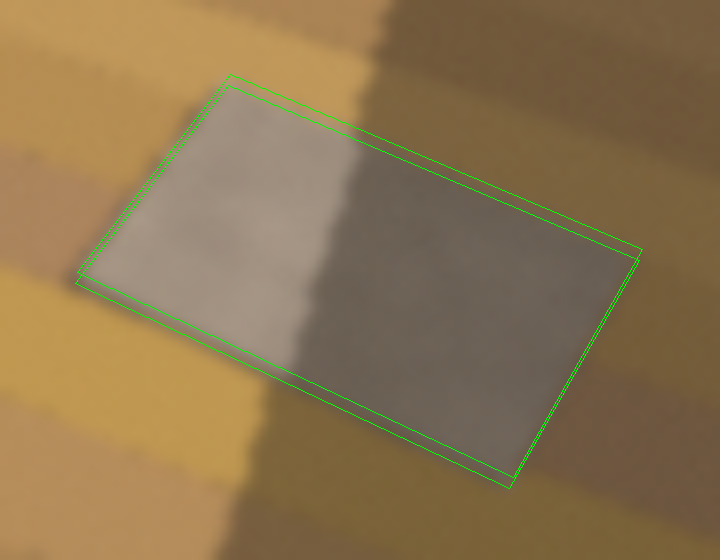

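View pics/ovT4.png

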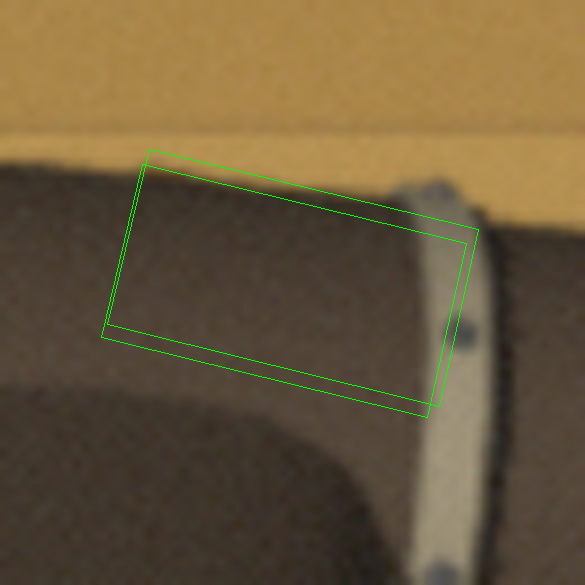

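View pics/ovS4.png

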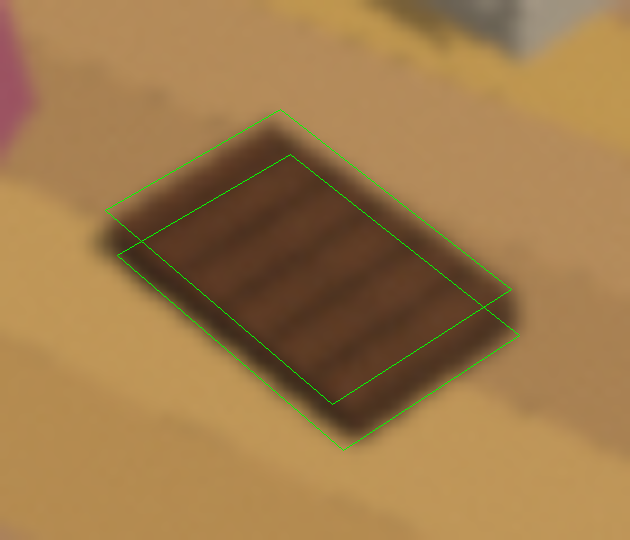

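The closed tub's lid is seated flush at crop (215,250), with both skirt ends level. The stand is dark and unmoved, its overlay matching at (0.643, -0.177), yaw 168°. The tile is at (0.449, 0.251), yaw -5.5°. Next I fetch the stand.

carry_out(moves="0.084 -0.094 -0.148 -0.001 0 0 0.012;0.084 -0.094 -0.148 -0.001 0 0 0.012;0.084 -0.094 -0.148 -0.001 0 0 0.012;0.084 -0.094 -0.148 -0.001 0 0 0.012;0.084 -0.094 -0.148 -0.001 0 0 0.012;0.084 -0.094 -0.148 -0.001 0 0 0.012;0.084 -0.094 -0.148 -0.001 0 0 0.012;0.084 -0.094 -0.148 -0.001 0 0 0.012")

```text
clock: 28.0
tool_pos: [0.6422, -0.177, 0.2907]
orientation: [180.0, -0.0, -102.0]
force: [-0.9, -0.3, 0.6]
opening: 0.084
```

```bash
python3 pl.py "[(.6425,-.1767,.183,-102)]"; python3 - <<'E'
from h import *
save(ctrl.snapshot("scene"),"s15.png",(100,120,300,270),4)
E
```

```text
now [ 0.6422 -0.177   0.2907] [ 179.98   -0.   -102.01] f [-0.9 -0.3  0.6] open 0.084 t 28.0 q [  1.  25.  -9.  -0. -57. -13.]
shift [-0.0004 -0.0003  0.1077] turn [ 0. -0. -0.] rows>= 2.2
```

View pics/s15.png

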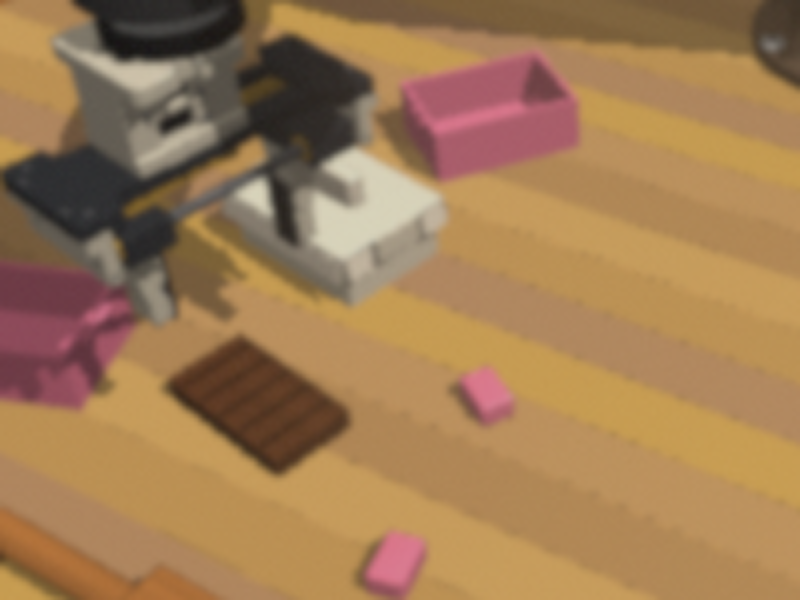

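The stand is at crop (260,405) under the jaws and clear of the pink tub. I descend, grip and lift.

carry_out(moves="0.084 0 0 0.05 0 0 0;0.084 0 0 0.09 0 0 0;0.084 0 0 0.108 0 0 0;0.084 0 0 0.108 0 0 0;0.084 0 0 0.108 0 0 0;0.04 0 0 0.108 0 0 0;0.04 0 0 0.108 0 0 0;0.04 0 0 0.108 0 0 0;0.04 0 0 0.108 0 0 0;0.04 0 0 0.108 0 0 0;0.04 0 0 0.108 0 0 0;0.04 0 0 0.08 0 0 0;0.04 0 0 0.04 0 0 0;0.04 0 0 0 0 0 0;0.04 0 0 0 0 0 0;0.04 0 0 0 0 0 0;0.04 0 0 0 0 0 0")

```text
clock: 29.75
tool_pos: [0.6424, -0.1764, 0.2893]
orientation: [179.9, 0.0, -102.0]
force: [0.2, 0.7, -0.6]
opening: 0.0603
```

```bash
python3 pl.py "[(.449,.2511,.30,-95.5),(.449,.2511,.188,-95.5)]"; python3 - <<'E'
from h import *
save(ctrl.snapshot("scene"),"s16.png",(100,120,300,270),4)
E
```

```text
now [ 0.6424 -0.1764  0.2893] [ 179.87    0.   -101.99] f [ 0.2  0.7 -0.6] open 0.0603 t 29.75 q [  1.  25.  -9.  -0. -57. -13.]
shift [-0.378   0.2781 -0.0101] turn [ 0.002  0.    -0.113] rows>= 9.4
shift [-0.378   0.2778  0.1019] turn [ 0.002  0.    -0.113] rows>= 2.2
```

View pics/s16.png

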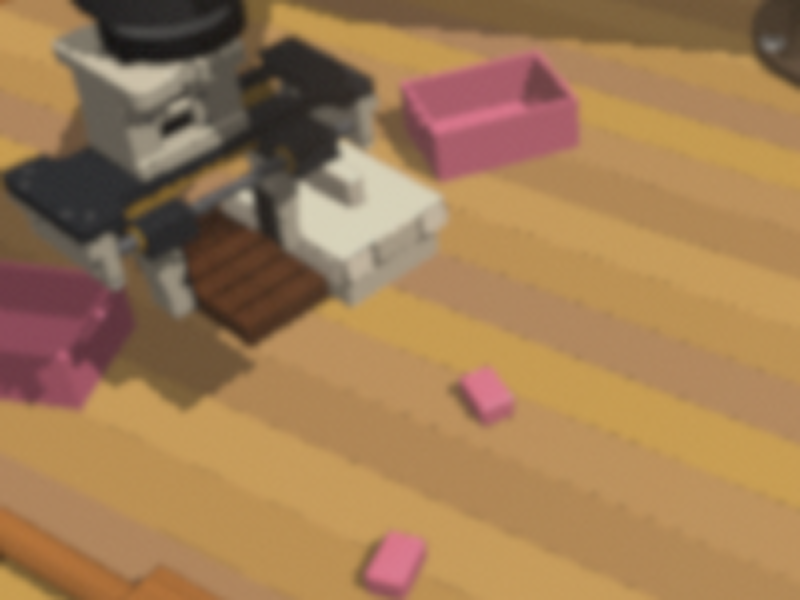

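The stand is held level at crop (260,280), opening 60 mm. I carry it over the tile.

carry_out(moves="0.04 -0.378 0.278 -0.01 0 0 -0.113;0.04 -0.378 0.278 -0.01 0 0 -0.113;0.04 -0.378 0.278 -0.01 0 0 -0.113;0.04 -0.378 0.278 -0.01 0 0 -0.113;0.04 -0.378 0.278 -0.01 0 0 -0.113;0.04 -0.378 0.278 -0.01 0 0 -0.113;0.04 -0.378 0.278 -0.01 0 0 -0.113;0.04 -0.378 0.278 -0.01 0 0 -0.113;0.04 -0.378 0.278 -0.01 0 0 -0.113;0.04 -0.378 0.278 -0.01 0 0 -0.113;0.04 -0.378 0.278 -0.01 0 0 -0.113;0.04 -0.378 0.278 -0.01 0 0 -0.113;0.04 -0.378 0.278 -0.01 0 0 -0.113;0.04 -0.378 0.278 -0.01 0 0 -0.113;0.04 -0.378 0.278 0.03 0 0 -0.113;0.04 -0.378 0.278 0.06 0 0 -0.113;0.04 -0.378 0.278 0.07 0 0 -0.113;0.04 -0.378 0.278 0.07 0 0 -0.113;0.04 -0.378 0.278 0.07 0 0 -0.113")

```text
clock: 31.7
tool_pos: [0.4502, 0.2511, 0.2216]
orientation: [-180.0, 0.0, -95.5]
force: [-0.3, -0.0, -1.1]
opening: 0.0594
```

```bash
python3 pl.py "[(.449,.2511,.188,-95.5)]"; python3 - <<'E'
from ov import *
o=ctrl.get_obs();p=o["tool_pos"]
S=ctrl.snapshot("scene");T=ctrl.snapshot("top")
it=[("stand",(p[0],p[1],p[2]-.183,np.deg2rad(o["orientation"][2]+90)),(0,255,0)),("tile",(.449,.2511,.005,np.deg2rad(-5.5)),(255,0,0))]
overlay(S,it,"ovS6.png",(290,170,410,270),6.5)
E
```

```text
now [0.4502 0.2511 0.2216] [-1.7995e+02  3.0000e-02 -9.5510e+01] f [-0.3 -0.  -1.1] open 0.0594 t 31.7 q [ 51.  17. -32.   0. -40. -57.]
shift [0.0001 0.0012 0.0336] turn [-0.001  0.    -0.   ] rows>= 0.7
```

View pics/ovS6.png

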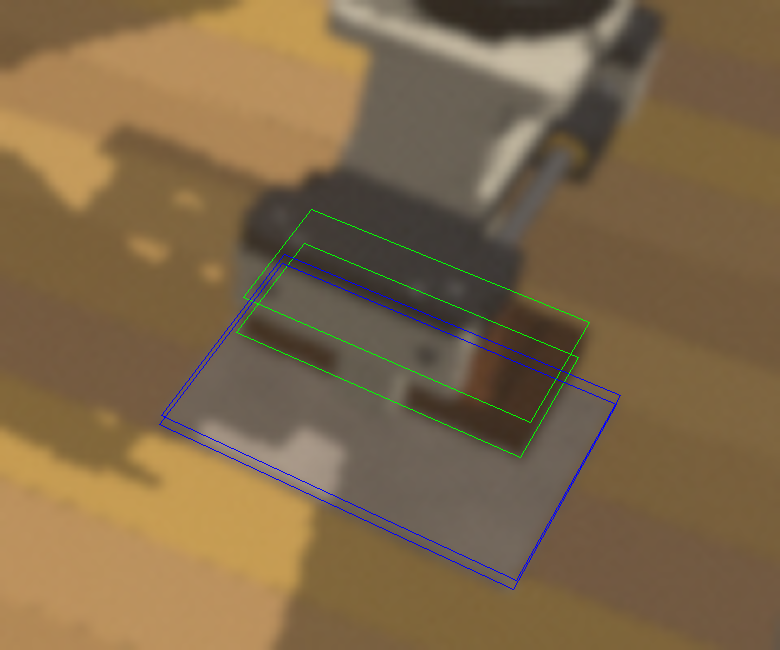

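The held stand matches its predicted outline at (415,340), about 38 mm above the tile. I lower and release it.

carry_out(moves="0.04 0 0 0.015 0 0 0;0.04 0 0 0.027 0 0 0;0.04 0 0 0.033 0 0 0;0.04 0 0 0.033 0 0 0;0.04 0 0 0.033 0 0 0")

```text
clock: 32.3
tool_pos: [0.4496, 0.2511, 0.1878]
orientation: [-180.0, 0.0, -95.5]
force: [-0.6, -0.1, -1.4]
opening: 0.0596
```

carry_out(moves="0.04 0 0 0.002 0 0 0;0.04 0 0 0.002 0 0 0;0.04 0 0 0.002 0 0 0")

```text
clock: 32.6
tool_pos: [0.4496, 0.2511, 0.1874]
orientation: [-180.0, 0.0, -95.5]
force: [-5.6, -2.5, 19.3]
opening: 0.0596
```

Contact. I release and retreat upward.

carry_out(moves="0.04 0 0 -0.001 0 0 0;0.084 0 0 -0.001 0 0 0;0.084 0 0 -0.001 0 0 0;0.084 0 0 -0.001 0 0 0;0.084 0 0 -0.001 0 0 0;0.084 0 0 -0.04 0 0 0;0.084 0 0 -0.09 0 0 0;0.084 0 0 -0.11 0 0 0;0.084 0 0 -0.11 0 0 0")

```text
clock: 33.5
tool_pos: [0.4504, 0.2517, 0.2992]
orientation: [-179.8, 0.3, -95.5]
force: [-0.6, 0.3, -0.5]
opening: 0.0837
```

```bash
python3 pl.py "[(.4795,-.2395,.31,-101.2),(.4795,-.2395,.233,-101.2)]"
```

```text
now [0.4504 0.2517 0.2992] [-179.76    0.29  -95.47] f [-0.6  0.3 -0.5] open 0.0837 t 33.5 q [ 51.  11. -28.   0. -51. -57.]
shift [ 0.4861 -0.0759 -0.013 ] turn [-0.004  0.005  0.1  ] rows>= 9.8
shift [ 0.4865 -0.0756  0.064 ] turn [-0.004  0.005  0.1  ] rows>= 1.5
```

carry_out(moves="0.05 0.486 -0.077 -0.012 0 0 0.1;0.05 0.486 -0.077 -0.012 0 0 0.1;0.05 0.486 -0.077 -0.012 0 0 0.1;0.05 0.486 -0.077 -0.012 0 0 0.1;0.05 0.486 -0.077 -0.012 0 0 0.1;0.05 0.486 -0.077 -0.012 0 0 0.1;0.05 0.486 -0.077 -0.012 0 0 0.1;0.05 0.486 -0.077 -0.012 0 0 0.1;0.05 0.486 -0.077 -0.012 0 0 0.1;0.05 0.486 -0.077 -0.012 0 0 0.1;0.05 0.486 -0.077 -0.012 0 0 0.1;0.05 0.486 -0.077 -0.012 0 0 0.1;0.05 0.486 -0.077 -0.012 0 0 0.1;0.05 0.486 -0.077 -0.012 0 0 0.1;0.05 0.486 -0.077 -0.012 0 0 0.1")

```text
clock: 35.0
tool_pos: [0.4798, -0.2392, 0.3077]
orientation: [-180.0, 0.0, -101.1]
force: [-0.1, 0.1, -0.6]
opening: 0.0503
```

```bash
python3 pl.py "[(.4795,-.2395,.234,-101.2)]"; python3 - <<'E'
from ov import *
S=ctrl.snapshot("scene");T=ctrl.snapshot("top")
til=(.449,.2511,.005,np.deg2rad(-5.5)); st=(.4496,.2511,.005,np.deg2rad(-5.5))
m1=tr(T,"stand_center",(168,222)); m2=tr(S,"stand_center",(349,230))
V=[(p,m) for p,m in((T,m1),(S,m2)) if m is not None]; print(len(V))
if V:
    v,c=fit(V,"stand",[.4496,.2511,.005],.005 if len(V)<2 else None); rep("stand",v,c)
it=[("stand",st,(0,255,0)),("tile",til,(255,0,0))]
overlay(S,it,"ovS7.png",(295,190,405,270),7); overlay(T,it,"ovT7.png",(130,190,205,255),9)
save(S,"s17.png",(130,100,330,250),4)
E
```

```text
now [ 0.4798 -0.2392  0.3077] [-179.99    0.   -101.13] f [-0.1  0.1 -0.6] open 0.0503 t 35.0 q [ -6.  12. -24.  -0. -53.  -6.]
shift [0.0004 0.0002 0.0737] turn [-0.     0.     0.001] rows>= 1.5
2
stand xyz [0.4485 0.2524 0.0028] yaw -5.4 cost 0.093
```

View pics/ovS7.png

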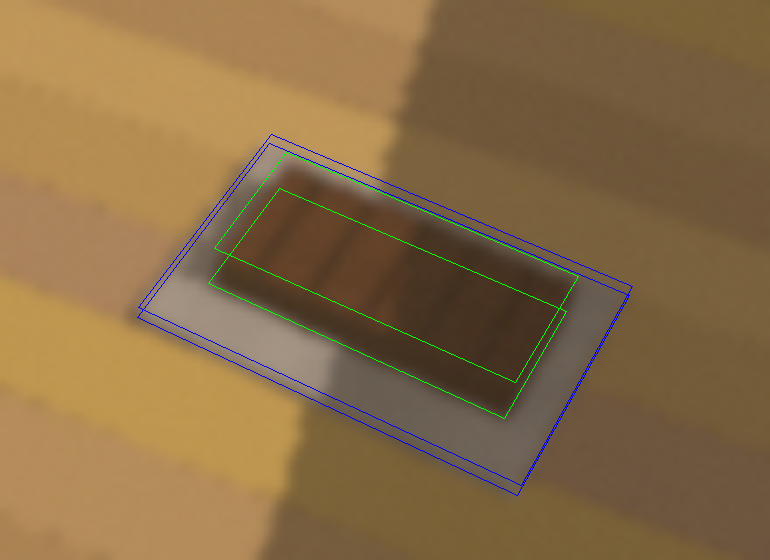

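View pics/ovT7.png

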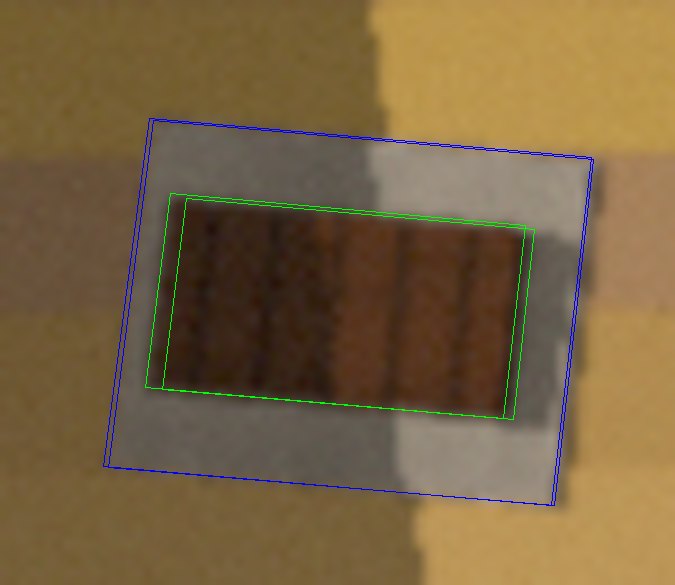

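View pics/s17.png

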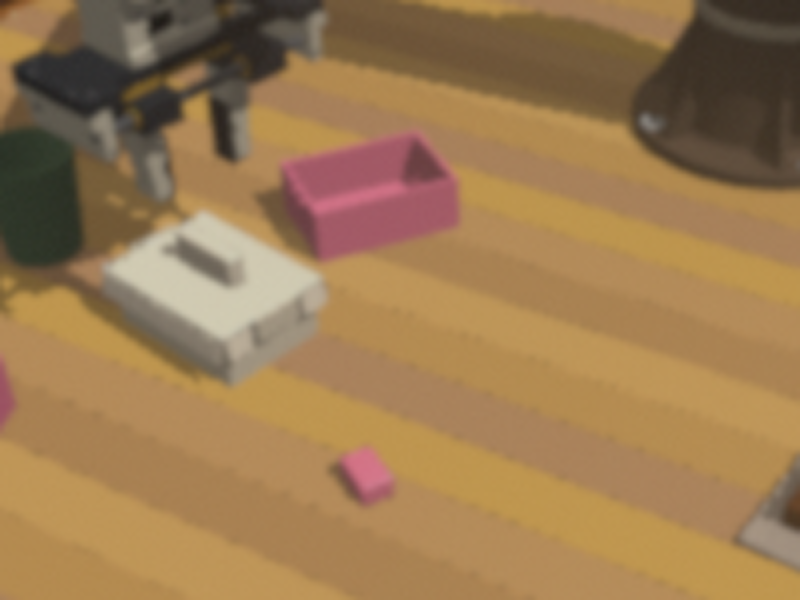

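The stand sits flat and centred on the tile, with a margin on every side in both views; fit (0.4485, 0.2524), yaw -5.4°. I grip the lid handle and lift slowly.

carry_out(moves="0.05 0 0 0.04 0 0 0;0.05 0 0 0.065 0 0 0;0.05 0 0 0.074 0 0 0;0.05 0 0 0.074 0 0 0;0.05 0 0 0.074 0 0 0;0.005 0 0 0.074 0 0 0;0.005 0 0 0.074 0 0 0;0.005 0 0 0.074 0 0 0;0.005 0 0 0.074 0 0 0;0.005 0 0 0.074 0 0 0;0.005 0 0 0.074 0 0 0;0.005 0 0 0.074 0 0 0")

```text
clock: 36.4
tool_pos: [0.4796, -0.2402, 0.2338]
orientation: [-180.0, -0.0, -101.2]
force: [-1.1, -0.5, 2.6]
opening: 0.0136
```

carry_out(moves="0.005 0 0 -0.001 0 0 0;0.005 0 0 -0.003 0 0 0;0.005 0 0 -0.006 0 0 0;0.005 0 0 -0.01 0 0 0;0.005 0 0 -0.015 0 0 0;0.005 0 0 -0.02 0 0 0;0.005 0 0 -0.026 0 0 0;0.005 0 0 -0.032 0 0 0;0.005 0 0 -0.038 0 0 0;0.005 0 0 -0.044 0 0 0;0.005 0 0 -0.05 0 0 0;0.005 0 0 -0.056 0 0 0;0.005 0 0 -0.062 0 0 0;0.005 0 0 -0.067 0 0 0;0.005 0 0 -0.07 0 0 0;0.005 0 0 -0.07 0 0 0")

```text
clock: 38.0
tool_pos: [0.4797, -0.2403, 0.3041]
orientation: [-180.0, -0.0, -101.2]
force: [0.9, -0.8, -3.5]
opening: 0.0139
```

```bash
python3 pl.py "[(.4490,.2518,.303,-95.5)]"; python3 - <<'E'
from h import *
save(ctrl.snapshot("scene"),"s18.png",(120,80,280,220),4.2)
E
```

```text
now [ 0.4797 -0.2403  0.3041] [-179.96   -0.   -101.23] f [ 0.9 -0.8 -3.5] open 0.0139 t 38.0 q [ -6.  13. -25.   0. -53.  -6.]
shift [-0.4767  0.126   0.001 ] turn [-0.001 -0.    -0.1  ] rows>= 9.9
```

View pics/s18.png

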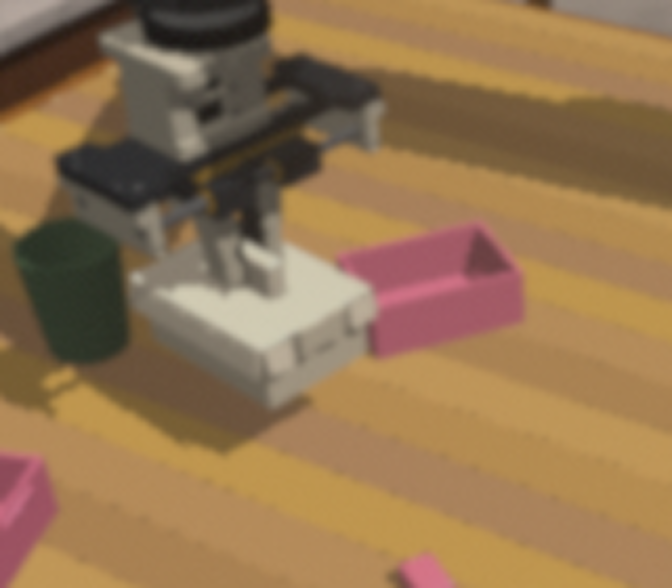

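Tub and lid came up together at crop (260,320), force -3.5 N. I carry it across gently and low.

carry_out(moves="0.005 -0.005 0.001 0.002 0 0 0;0.005 -0.015 0.004 0.006 0 0 -0.003;0.005 -0.03 0.008 0.012 0 0 -0.006;0.005 -0.05 0.013 0.018 0 0 -0.01;0.005 -0.072 0.019 0.022 0 0 -0.015;0.005 -0.095 0.025 0.025 0 0 -0.02;0.005 -0.119 0.031 0.027 0 0 -0.025;0.005 -0.143 0.038 0.027 0 0 -0.03;0.005 -0.167 0.044 0.027 0 0 -0.035;0.005 -0.191 0.05 0.027 0 0 -0.04;0.005 -0.215 0.057 0.027 0 0 -0.045;0.005 -0.239 0.063 0.027 0 0 -0.05;0.005 -0.263 0.07 0.027 0 0 -0.055;0.005 -0.287 0.076 0.027 0 0 -0.06;0.005 -0.311 0.082 0.027 0 0 -0.065;0.005 -0.335 0.089 0.027 0 0 -0.07;0.005 -0.357 0.094 0.027 0 0 -0.075;0.005 -0.375 0.099 0.027 0 0 -0.079;0.005 -0.388 0.103 0.027 0 0 -0.082;0.005 -0.395 0.104 0.027 0 0 -0.083")

```text
clock: 40.05
tool_pos: [0.454, 0.1686, 0.2764]
orientation: [180.0, -0.0, -96.4]
force: [0.5, 0.1, -3.3]
opening: 0.0138
```

```bash
python3 pl.py "[(.4490,.2518,.277,-95.5)]"; python3 - <<'E'
from h import *
save(ctrl.snapshot("scene"),"s19.png",(220,80,420,280),3)
E
```

```text
now [0.454  0.1686 0.2764] [ 1.7998e+02 -1.0000e-02 -9.6390e+01] f [ 0.5  0.1 -3.3] open 0.0138 t 40.05 q [ 44.  10. -33.  -0. -47. -50.]
shift [-0.0821  0.0142 -0.0006] turn [ 0.    -0.    -0.016] rows>= 1.7
```

View pics/s19.png

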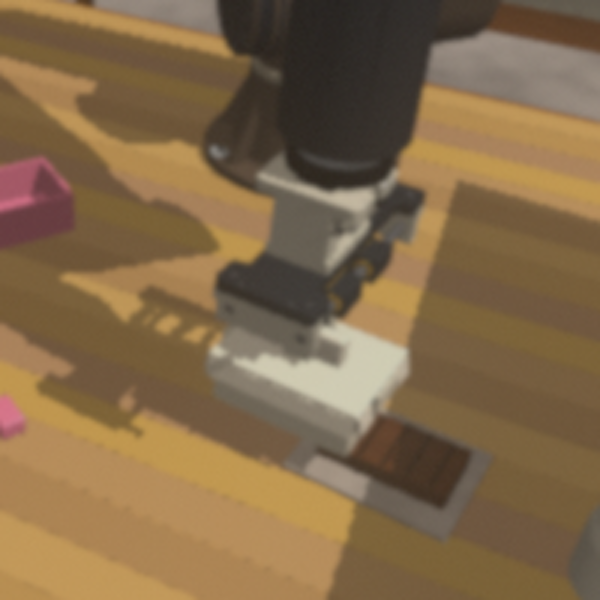

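The tub is held level at crop (320,380), with the stand visible ahead at (420,455). I finish the traverse.

carry_out(moves="0.005 -0.006 0.001 0 0 0 -0.001;0.005 -0.018 0.003 0 0 0 -0.003;0.005 -0.034 0.006 0 0 0 -0.006;0.005 -0.052 0.009 0 0 0 -0.01;0.005 -0.067 0.012 0 0 0 -0.013;0.005 -0.077 0.013 0 0 0 -0.015;0.005 -0.082 0.014 0 0 0 -0.016;0.005 -0.082 0.014 0 0 0 -0.016;0.005 -0.082 0.014 0.004 0 0 -0.016;0.005 -0.082 0.014 0.008 0 0 -0.016;0.005 -0.082 0.014 0.011 0 0 -0.016;0.005 -0.082 0.014 0.011 0 0 -0.016;0.005 -0.082 0.014 0.011 0 0 -0.016")

```text
clock: 41.4
tool_pos: [0.4499, 0.2503, 0.2656]
orientation: [180.0, -0.0, -95.6]
force: [-0.9, 0.5, -3.3]
opening: 0.0138
```

```bash
python3 pl.py "[(.4490,.2518,.256,-95.5)]"; python3 - <<'E'
from ov import *
o=ctrl.get_obs();p=o["tool_pos"]
S=ctrl.snapshot("scene")
y=np.deg2rad(o["orientation"][2]+90)
it=[("stand",(.449,.2518,.005,np.deg2rad(-5.5)),(0,255,0)),("tile",(.449,.2511,.005,np.deg2rad(-5.5)),(255,0,0)),("tub",(p[0],p[1],p[2]-.233,y),(0,0,255))]
overlay(S,it,"ovS8.png",(290,150,410,270),6)
E
```

```text
now [0.4499 0.2503 0.2656] [ 1.7999e+02 -2.0000e-02 -9.5580e+01] f [-0.9  0.5 -3.3] open 0.0138 t 41.4 q [ 51.  14. -30.   0. -47. -57.]
shift [-0.0014  0.0011  0.0096] turn [ 0.    -0.    -0.001] rows>= 0.2
```

View pics/ovS8.png

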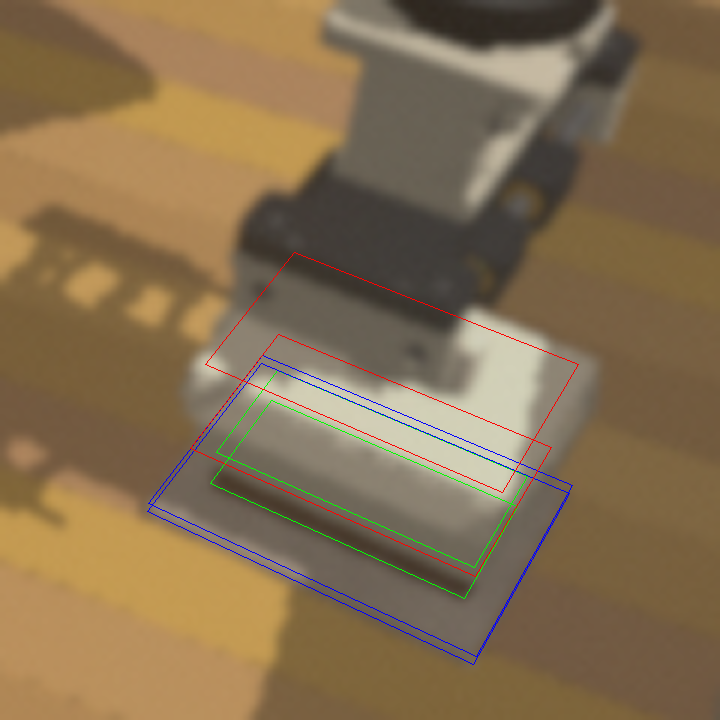

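The tub bottom corner at (477,575) matches prediction, and the tub is centred over the stand. I lower it onto the stand.

carry_out(moves="0.005 -0.001 0.001 0.003 0 0 0;0.005 -0.001 0.001 0.006 0 0 0;0.005 -0.001 0.001 0.008 0 0 0;0.005 -0.001 0.001 0.009 0 0 0;0.005 -0.001 0.001 0.009 0 0 0;0.005 -0.001 0.001 0.009 0 0 0")

```text
clock: 42.05
tool_pos: [0.449, 0.2517, 0.2568]
orientation: [-180.0, 0.0, -95.6]
force: [0.3, -0.7, 0.3]
opening: 0.0141
```

carry_out(moves="0.005 0 0 0.001 0 0 0;0.005 0 0 0.001 0 0 0;0.05 0 0 0.001 0 0 0;0.05 0 0 0.001 0 0 0;0.05 0 0 0.001 0 0 0;0.05 0 0 0.001 0 0 0;0.05 0 0 -0.02 0 0 0;0.05 0 0 -0.06 0 0 0;0.05 0 0 -0.08 0 0 0;0.05 0 0 -0.08 0 0 0;0.05 0.15 0 -0.08 0 0 0;0.05 0.25 0 -0.08 0 0 0;0.05 0.25 0 -0.08 0 0 0;0.05 0.25 0 -0.08 0 0 0;0.05 0.25 0 -0.08 0 0 0;0.05 0.25 0 -0.08 0 0 0;0.05 0.25 0 -0.08 0 0 0")

```text
clock: 43.75
tool_pos: [0.4245, 0.0016, 0.3363]
orientation: [180.0, -0.0, -95.7]
force: [0.4, 0.0, 0.5]
opening: 0.0499
```

```bash
python3 - <<'E'
from ov import *
S=ctrl.snapshot("scene");T=ctrl.snapshot("top"); print(ctrl.get_obs()["tool_pos"])
w1=white(T,(130,180,212,255)); 
m1=tr(T,"lid_handle",(168,218)); m2=tr(S,"lid_handle",(349,218))
print(m1 is None,m2 is None)
V=[(p,m) for p,m in((T,m1),(S,m2)) if m is not None]
for fz in(None,.086):
    if V: v,c=fit(V,"lid",[.449,.2515,.086],fz if len(V)>1 else .086); rep("lid",v,c)
st=(.449,.2518,.005,np.deg2rad(-5.5))
it=[("stand",st,(0,255,0)),("tile",(.449,.2511,.005,np.deg2rad(-5.5)),(255,0,0)),("lid",(.449,.2518,.086,np.deg2rad(-5.5)),(0,0,255))]
overlay(S,it,"ovS9.png",(290,160,410,270),6.5); overlay(T,it,"ovT9.png",(120,180,212,260),8)
save(S,"s20.png",s=1.5)
E
```

```text
[0.42494923 0.00321598 0.33639226]
False False
lid xyz [0.45   0.254  0.0861] yaw -4.9 cost 0.48
lid xyz [0.4499 0.254  0.091 ] yaw -5.0 cost 0.48
```

View pics/ovS9.png

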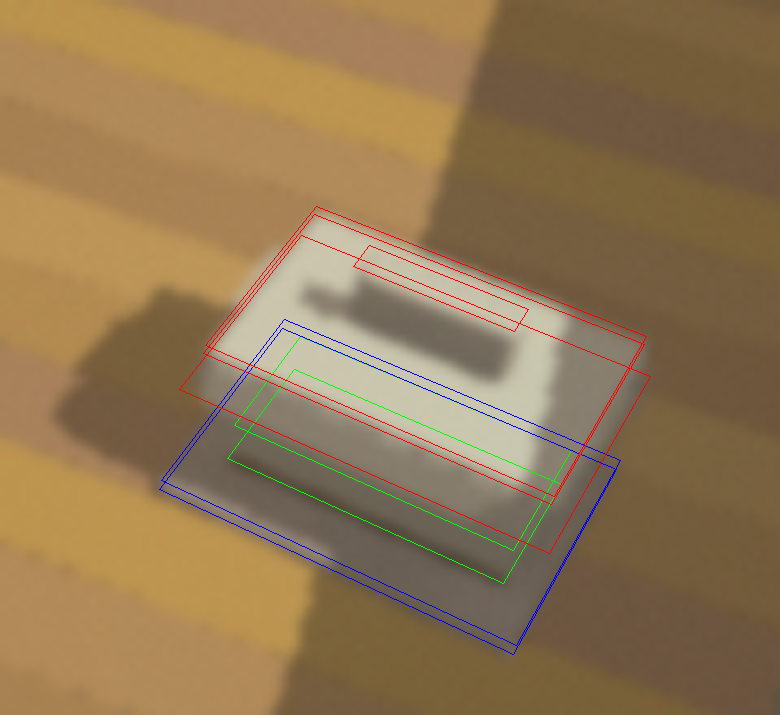

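View pics/ovT9.png

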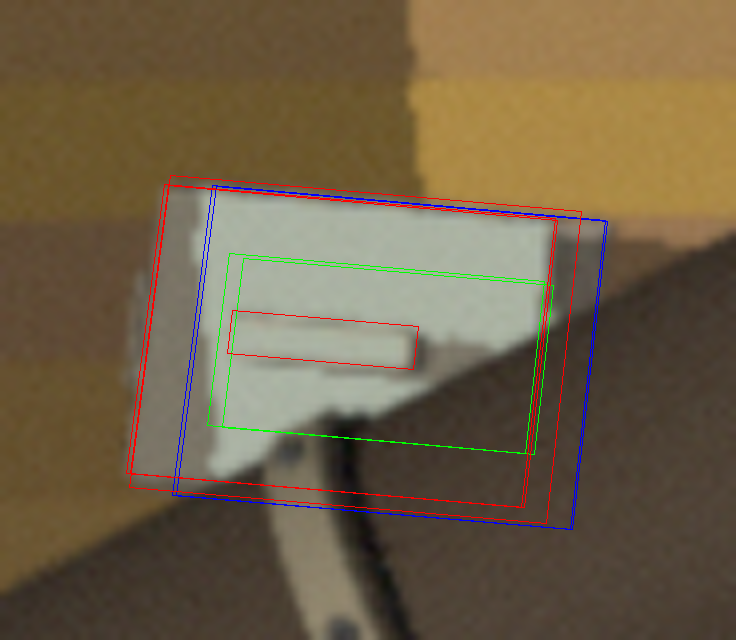

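View pics/s20.png

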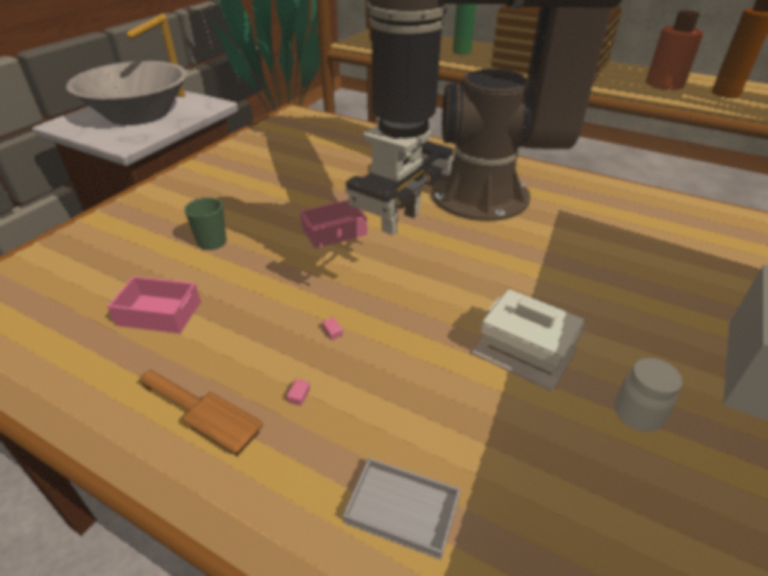

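The lid outline, handle and skirt match a fully seated lid at z about 0.086 on the stand, in both views. Cup and jar are unmoved at (207,223) and (648,393), no white soap is left out, and the arm is clear. I hand it in.

```bash
python3 -c "
from plant import ctrl
print(ctrl.close_job())"
```

```text
the job is handed in; nothing more can be done
None
```

The job is handed in, at about 44 s of the 210 s allowed; the interface gave no verdict. I put the three white soaps in the tub, snapped the lid on, set the dark stand on the tile, and set the closed tub on the stand.

**Last checks:**
- **Soaps:** seen lying flat in a row in the tub before the lid went on. No white bar was left out, and the pink look-alikes were not touched.
- **Lid:** it bottomed at a handle height of about 64 mm above the tub's underside and looks level. The clips held during the lift. The last press peaked at 36 N at the wrist, above the suggested 18 N; I saw no damage.
- **Stand:** fitted within about 2 mm of the tile's centre and lined up to about 0.1° (a millimetre or two of camera error).
- **Tub:** about 2–3 mm from the stand's centre and within 0.5° of its direction. The lid height fitted at 86 mm, as expected with the lid fully on.
- **Cup and jar:** look unmoved in the final picture. The arm was clear of everything.

**What disagreed:** the two cameras differed by 2–3 mm in places. The last lid fit was loose because the arm covered part of the top view, so I also judged it by eye on the overlays. The lid's flushness was not measured more finely than the cameras allow.

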